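# Make up the inspection kit: find the reference block by weight and bolt it in its nest

## Robot

A 7-joint arm with a two-finger parallel gripper is mounted at the origin on a cart in front of the work surface, level with it; the furniture and walls round the work are solid. World frame = base frame: x ahead of the robot, y to its left, z up, the work surface at z = 0. Lengths are in mm, angles in rad, forces in N, time in s.
With the tool pointing down it reaches from about 425 to 875 mm from the base axis. Payload 8.4 kg.
Tool frame: the origin (TCP) lies between the finger pads; the fingertips stand 25 mm ahead of it and the grasp point (between the pads) lies 6 mm ahead of it (manip.tip_reach is the distance from the TCP to the fingertips, in mm); z points along the fingers, y is the line along which they close (so a half turn about z gives the same grasp; the last joint's range is limited). The gripper opens to 87 mm and grips with 3 to 60 N. Pads are 19 mm wide; open, the fingers measure 117 mm over their backs; the gripper's body (75 mm by 190 mm) begins 51 mm behind the grasp point.
Start: joints at [1.213, 0.333, 0.04, 1.465, -0.013, 1.343, -0.059], TCP at [166.327, -628.331, 247.546] pointing down, gripper open.
Joint ranges: [-2.58, 2.58], [-0.38, 2.09], [-1.3, 1.39], [0.25, 2.4], [-1.5, 4.64], [0.08, 2.09], [-2.65, 2.65]. Speed limits (rad/s): [2.22, 2.22, 2.79, 2.79, 3.14, 3.14, 3.14].

## Interface

Orientations are given as a unit quaternion [x, y, z, w].
In Python, from plant import manip gives the robot as it stands.
- The arm moves only by the tool jog_arm, never from a script. Its argument "series" is a list of rows, each an object with "xyz": the shift along the tool's x, y, z normalised to -1 to 1, where 1 is 0.04 m, a list of three; "rotation": the turn, a rotation vector about the tool's x, y, z normalised to -1 to 1, where 1 is 0.1 rad, a list of three. In form: [{"xyz": [dx, dy, dz], "rotation": [rx, ry, rz]}, ...]. A call has 1 to 12 rows; each row shifts and turns the commanded pose from where the row before left it, along the tool's axes as they then stand; what a row does not reach is not made up. A row lasts 1/12 s, in which the tool goes at most 41.7 mm and 7.16 degrees, less where a joint would pass 70% of its speed; a pose out of reach is approached as far as the arm can. A call with a number of a shift or a turn outside -1 to 1 is refused whole. A call with a gripper value outside its range is refused whole. "hand" is the opening, from -1 (shut) to 1 (fully open), set as the call begins (left out, the last holds). The fingers move at their own pace and stop on an object; the grip force is fixed at half the most. Time passes only in rows, so rows that do not move let the fingers close. It gives the time, the measured TCP pose, the force, the opening and the grip force at its end, in the units of the state.
- manip.sense(): the state, without advancing time (a new reading comes with each control period).
- manip.snapshot(name): name is "scene" or "top"; returns (picture, depth): 384x512x3 uint8, red, green, blue; 384x512 float32, mm along the optical axis (not along the pixel's ray), 0 where there is no reading.
- manip.calibration(name): a dict with "fovy" (degrees; the focal length in pixels is half the picture's height over the tangent of half this angle, whatever the lens; pixels are square), "cx", "cy" (the principal point, pixels), "rvec" (rotation vector, rad) and "tvec" (3), from world to camera coordinates, as OpenCV has them. Camera axes: x right, y down, z forward; pixel columns grow to the right and rows downward; lengths in mm; the calibration is good to about 2 mm. A picture is of the moment at which its call begins. calibration takes no time and is no camera call.
- manip.close_job(): hands the job in; it is judged then, once.
The state is a dict: "clock": time; "joints": joint angles; "joint_vel": joint speeds; "effort": joint torques, N m; "eef_pos": TCP position; "eef_rot": TCP orientation; "wrist_force": force on the tool from outside, world axes, zero at the start; "moment": the same for the moment, N m; "gripper_width": finger opening in mm; "grip_force": force on a finger pad.
Only numpy, scipy, OpenCV 4.12 (cv2) and the standard library are available. Lean on these libraries where they do the work, as an engineer would, in place of code of your own. Each camera call takes 0.05 s, during which the arm holds its last target. There are 200 camera calls.

## Task

Make up the inspection kit: put every loose bushing lying about the desk into the parts tray, and find by hefting which one of the four identical closed cases holds the steel reference block; do not open an empty case. Draw back the bolt of the nest, lift the block out of its case, lay it flat in the nest's pocket and then slide the bolt over it, fully home into the keeper. Leave all four cases standing on the mat with their hoods on, and leave the eraser, the stylus case and the joystick box alone.

Things in the scene. Friction and masses are not known exactly. Their poses are not given: they have to be found in the camera images.
- mat: Fixed black rubber bench mat, 200 x 200 mm, 3 mm thick, on which the four cases stand. Origin: centre of its underside; z up. Behind the work, beyond about x = 0.60 and right of y = -0.07, stands a solid measuring machine: its bed is 100 mm high and tall parts (about 0.3 m) stand on it, so keep swings of the arm clear of it.
- nest_bed: Floor plate of the fixed aluminium nest; origin 6 mm above the desk, 1 mm toward -x of the pocket's centre; axes as nest_floor. The nest's base plate (80 x 170 x 6 mm) reaches from y = -38 to +132 mm. The bolt crosses the pocket along y at x = +24.5 mm; its posts (10 x 10 mm, 42 mm high) stand there at y = -30.5 (the keeper), +30.5 and +53.5 mm (guides).
- nest_floor (a point): Centre of the floor of the nest's open pocket, 10 mm above the desk. The pocket is 62 mm long (x) and 37 mm wide (y); its walls rise 6 mm above the floor (16 mm above the desk) and are 6 mm thick. The block goes in with its 52 mm length along x.
- bolt (a joint): Slide of the retaining bolt, m: 0 = drawn fully back (pocket clear), 0.050 = fully home, tip in the keeper; it moves along the nest's -y as it grows. It starts part way across, blocking the pocket. Friction about 1.5 N; stays where left. The rod is 8 mm thick, its underside 30 mm above the desk: 3 mm above a block lying flat in the pocket.
- bolt_knob (a point): Upper part of the bolt's black square knob (12 x 12 mm, upright on the outer end of the rod, 36 to 68 mm above the desk); this point is 56 mm above the desk. With the bolt drawn back it lies at x = +23.5, y = +123 mm from nest_floor in the nest's axes. Pinch it from above.
- tray_floor (a point): Centre of the inner floor of the fixed grey parts tray (100 x 150 x 26 mm outside, walls 3 mm, floor 3 mm above the desk); x along its 100 mm side, y along its 150 mm side.
- bushing_a_mid (a point): Turned steel bushing, 29 mm diameter, 16 mm high, standing upright on the desk with its bore vertical; 45 to 50 g. This point is its centre, half-way up. Stepped: 29 mm over the lower 8 mm, 24 mm above. May be absent (1 to 3 of the bushings a, b, c are there).
- bushing_b_mid (a point): Turned steel bushing, 29 mm diameter, 16 mm high, standing upright on the desk with its bore vertical; 45 to 50 g. This point is its centre, half-way up. Stepped: 29 mm over the lower 8 mm, 24 mm above. May be absent (1 to 3 of the bushings a, b, c are there).
- bushing_c_mid (a point): Turned steel bushing, 26 mm diameter, 22 mm high, standing upright on the desk with its bore vertical; 45 to 50 g. This point is its centre, half-way up. May be absent (1 to 3 of the bushings a, b, c are there).
- case_1_mid (a point): Base of one of four identical closed cases: grey plastic, 78 (x) x 61 (y) mm, 16 mm high, loose on the mat. Point: centre of the base, 8 mm above its underside. Case with hood weighs 0.18 to 0.20 kg; the one with the block inside 0.39 to 0.46 kg. Lift it closed by its long sides (61 mm across y), below the hood.
- bed_1: Black insert fixed in case 1; origin: centre, 8 mm above the case's underside (u). Only in the heavy case a steel block lies on it: 52 (case x) x 32 (y) x 17 mm high, 0.22 to 0.26 kg, from 14 to 31 mm above u, within 4 mm of centre lengthwise and 2 mm across, between ribs with tops 18 mm above u. Grip it near its centre across the 32 mm, above the ribs.
- hood_1_bar (a point): Lift-off aluminium hood of case 1: 66 x 50 mm, 29 mm high, 50 g, with a black grip bar on top (36 mm along x, 10 mm wide, 18 mm high). It stands loose inside the rim of the case with 2 mm play all round. This point is the centre of the grip bar, 38 mm above the hood's lower edge; on a closed case 38 mm above case_1_mid.
- case_2_mid (a point): Base of one of four identical closed cases: grey plastic, 78 (x) x 61 (y) mm, 16 mm high, loose on the mat. Point: centre of the base, 8 mm above its underside. Case with hood weighs 0.18 to 0.20 kg; the one with the block inside 0.39 to 0.46 kg. Lift it closed by its long sides (61 mm across y), below the hood.
- bed_2: Black insert fixed in case 2; origin: centre, 8 mm above the case's underside (u). Only in the heavy case a steel block lies on it: 52 (case x) x 32 (y) x 17 mm high, 0.22 to 0.26 kg, from 14 to 31 mm above u, within 4 mm of centre lengthwise and 2 mm across, between ribs with tops 18 mm above u. Grip it near its centre across the 32 mm, above the ribs.
- hood_2_bar (a point): Lift-off aluminium hood of case 2: 66 x 50 mm, 29 mm high, 50 g, with a black grip bar on top (36 mm along x, 10 mm wide, 18 mm high). It stands loose inside the rim of the case with 2 mm play all round. This point is the centre of the grip bar, 38 mm above the hood's lower edge; on a closed case 38 mm above case_2_mid.
- case_3_mid (a point): Base of one of four identical closed cases: grey plastic, 78 (x) x 61 (y) mm, 16 mm high, loose on the mat. Point: centre of the base, 8 mm above its underside. Case with hood weighs 0.18 to 0.20 kg; the one with the block inside 0.39 to 0.46 kg. Lift it closed by its long sides (61 mm across y), below the hood.
- bed_3: Black insert fixed in case 3; origin: centre, 8 mm above the case's underside (u). Only in the heavy case a steel block lies on it: 52 (case x) x 32 (y) x 17 mm high, 0.22 to 0.26 kg, from 14 to 31 mm above u, within 4 mm of centre lengthwise and 2 mm across, between ribs with tops 18 mm above u. Grip it near its centre across the 32 mm, above the ribs.
- hood_3_bar (a point): Lift-off aluminium hood of case 3: 66 x 50 mm, 29 mm high, 50 g, with a black grip bar on top (36 mm along x, 10 mm wide, 18 mm high). It stands loose inside the rim of the case with 2 mm play all round. This point is the centre of the grip bar, 38 mm above the hood's lower edge; on a closed case 38 mm above case_3_mid.
- case_4_mid (a point): Base of one of four identical closed cases: grey plastic, 78 (x) x 61 (y) mm, 16 mm high, loose on the mat. Point: centre of the base, 8 mm above its underside. Case with hood weighs 0.18 to 0.20 kg; the one with the block inside 0.39 to 0.46 kg. Lift it closed by its long sides (61 mm across y), below the hood.
- bed_4: Black insert fixed in case 4; origin: centre, 8 mm above the case's underside (u). Only in the heavy case a steel block lies on it: 52 (case x) x 32 (y) x 17 mm high, 0.22 to 0.26 kg, from 14 to 31 mm above u, within 4 mm of centre lengthwise and 2 mm across, between ribs with tops 18 mm above u. Grip it near its centre across the 32 mm, above the ribs.
- hood_4_bar (a point): Lift-off aluminium hood of case 4: 66 x 50 mm, 29 mm high, 50 g, with a black grip bar on top (36 mm along x, 10 mm wide, 18 mm high). It stands loose inside the rim of the case with 2 mm play all round. This point is the centre of the grip bar, 38 mm above the hood's lower edge; on a closed case 38 mm above case_4_mid.
- eraser: Bystander: eraser 21 x 45 x 13 mm, loose. Origin: centre of its underside.
- stylus_case: Bystander: flat case 28 x 88 x 18 mm, loose. Origin: centre of its underside.
- joystick: Bystander: hand box with a stick, 117 x 77 x 62 mm, loose. Origin: centre of its underside.

How it is judged (in metres and radians):
On the way, in this order (a step that is already met when the one before it is completed fails the run):
1. the reference block lies on the floor of the nest (contact force between nest_bed and anything else above 1.5 N and contact force between nest_bed and the fingers below 0.2 N), for 0.2 s.
2. with the block in the nest, the bolt is slid home into the keeper (all of step 1 and value of joint bolt above 0.046 m), for 0.2 s.
At the end, for the whole second after the job is handed in: The block rests on the nest floor (floor load over 1.5 N); bolt joint over 0.046; each bushing is inside the tray, its centre under 25 mm above the floor; each case is upright (0.1 rad), centred on the mat area, with its hood seated (6 mm sideways, 4 mm in height) (all of step 2 and x of bushing_a_mid in the frame of tray_floor between -0.047 and 0.047 m and y of bushing_a_mid in the frame of tray_floor between -0.072 and 0.072 m and z of each of bushing_a_mid, bushing_b_mid, bushing_c_mid in the frame of tray_floor below 0.025 m and x of bushing_b_mid in the frame of tray_floor between -0.047 and 0.047 m and y of bushing_b_mid in the frame of tray_floor between -0.072 and 0.072 m and x of bushing_c_mid in the frame of tray_floor between -0.047 and 0.047 m and y of bushing_c_mid in the frame of tray_floor between -0.072 and 0.072 m and horizontal distance between hood_1_bar and case_1_mid below 0.006 m and z of hood_1_bar in the frame of case_1_mid between 0.034 and 0.042 m and angle between each of case_1_mid, case_2_mid, case_3_mid, case_4_mid's own z axis and vertical below 0.1 rad and height (world z) of each of case_1_mid, case_2_mid, case_3_mid, case_4_mid below 0.03 m and x of case_1_mid in the frame of mat between -0.1 and 0.1 m and y of case_1_mid in the frame of mat between -0.1 and 0.1 m and horizontal distance between hood_2_bar and case_2_mid below 0.006 m and z of hood_2_bar in the frame of case_2_mid between 0.034 and 0.042 m and x of case_2_mid in the frame of mat between -0.1 and 0.1 m and y of case_2_mid in the frame of mat between -0.1 and 0.1 m and horizontal distance between hood_3_bar and case_3_mid below 0.006 m and z of hood_3_bar in the frame of case_3_mid between 0.034 and 0.042 m and x of case_3_mid in the frame of mat between -0.1 and 0.1 m and y of case_3_mid in the frame of mat between -0.1 and 0.1 m and horizontal distance between hood_4_bar and case_4_mid below 0.006 m and z of hood_4_bar in the frame of case_4_mid between 0.034 and 0.042 m and x of case_4_mid in the frame of mat between -0.1 and 0.1 m and y of case_4_mid in the frame of mat between -0.1 and 0.1 m); the robot touches nothing.
It fails at once if an empty case is opened (its hood is lifted off by the fingers while no block lies in it and none in the nest) ((contact force between the fingers and hood_1 above 0.5 N and z of hood_1_bar in the frame of case_1_mid above 0.053 m and contact force between each of bed_1, nest_bed and anything else below 0.5 N) or (contact force between the fingers and hood_2 above 0.5 N and z of hood_2_bar in the frame of case_2_mid above 0.053 m and contact force between each of bed_2, nest_bed and anything else below 0.5 N) or (contact force between the fingers and hood_3 above 0.5 N and z of hood_3_bar in the frame of case_3_mid above 0.053 m and contact force between each of bed_3, nest_bed and anything else below 0.5 N) or (contact force between the fingers and hood_4 above 0.5 N and z of hood_4_bar in the frame of case_4_mid above 0.053 m and contact force between each of bed_4, nest_bed and anything else below 0.5 N)).
It fails at once if a bystander (eraser, stylus case, joystick box) is moved by more than 40 mm (distance of any of eraser, stylus_case, joystick from where it was at the start of the episode above 0.04 m).
Of block_1, block_2, block_3, block_4 only 1 to 1 are there at a start; the rules pass over those that are not, and their reading is None.
Of bushing_a, bushing_b, bushing_c only 1 to 3 are there at a start; the rules pass over those that are not, and their reading is None.
At some moment in a run one of bushing_a, bushing_b, bushing_c may be knocked a few centimetres aside while the robot is not near it.
It also fails if it takes over 210 s, if anything falls off the work surface, if the arm or the gripper's body presses on something with over 40 N, if the wrist force passes 120 N, or if a joint passes its speed limit or range.

## Working session

There is one attempt and no reset: what is moved stays moved. The work goes in short steps, Python scripts to look and compute and a tool call to move; the robot and the scene stay as the last step left them, time stands still between calls to the robot, and variables do not carry over. Pictures are saved under pics/ and viewed, at most 14 in all, crops included, and the job is handed in when it is done.

Besides the shell and the picture viewer there is one more tool, called after "Call:" by a JSON object that holds its "fn" and its "kwargs", one argument or row to a line. jog_arm: Moves the arm, as the interface text tells. Scaled input: -1 to 1 covers 0.04 m each way for a shift and 0.1 rad each way for a turn. Its arguments: {"type":"object","properties":{"series":{"type":"array"},"hand":{"type":"number"}},"required":["series"]}

```bash
mkdir -p pics; ls; cat > h.py <<'E'
import numpy as np, cv2
from plant import manip
def cal(n):
    c=manip.calibration(n); R,_=cv2.Rodrigues(np.array(c["rvec"],float)); f=192/np.tan(np.radians(c["fovy"])/2)
    return f,c["cx"],c["cy"],R,np.array(c["tvec"],float).ravel()
def cloud(n,depth):
    f,cx,cy,R,t=cal(n); v,u=np.mgrid[0:384,0:512]
    P=np.dstack([(u-cx)/f*depth,(v-cy)/f*depth,depth])
    return (P-t)@R
def ray(n,uv,z):
    f,cx,cy,R,t=cal(n); d=np.array([(uv[0]-cx)/f,(uv[1]-cy)/f,1])@R; o=-t@R
    return o+d*(z-o[2])/d[2]
def shot(n,name):
    p,d=manip.snapshot(n); cv2.imwrite(f"pics/{name}.png",p[:,:,::-1]); np.savez(f"pics/{name}.npz",p=p,d=d); return p,d
def st():
    s=manip.sense(); print({k:np.round(s[k],3).tolist() for k in("clock","eef_pos","eef_rot","wrist_force","gripper_width","grip_force","joints")}); return s
E
python3 - <<'E'
from h import *
for n in("scene","top"):
    p,d=shot(n,n+"0"); print(manip.calibration(n), (d==0).mean())
    f,cx,cy,R,t=cal(n); print(-t@R)
    cv2.imwrite(f"pics/{n}0b.png",cv2.resize(p[:,:,::-1],(800,600),interpolation=cv2.INTER_CUBIC))
st(); print(manip.tip_reach)
E
```

```text
pics
{'fovy': 52.11212290866033, 'cx': 259.4432233696276, 'cy': 190.29624017616942, 'rvec': array([ 0.76727402, -2.58522626,  1.13317949]), 'tvec': array([323.31726057, 407.99786397, 829.14967994])} 0.004053751627604167
[100.85119454 458.02230407 859.37774306]
{'fovy': 57.408802910473206, 'cx': 256.67646299589575, 'cy': 191.01187111081433, 'rvec': array([ 2.21117822, -2.15648374,  0.13707693]), 'tvec': array([-275.88425387,  534.50295313,  923.88638062])} 0.004130045572916667
[ 447.58692294 -237.48195397  979.10154769]
{'clock': 0.1, 'eef_pos': [166.225, -627.982, 246.734], 'eef_rot': [0.992, 0.129, -0.0, -0.001], 'wrist_force': [0.667, -0.028, -0.295], 'gripper_width': 86.967, 'grip_force': 0.0, 'joints': [1.213, 0.334, 0.04, 1.466, -0.013, 1.343, -0.058]}
25.0
```

View pics/top0b.png

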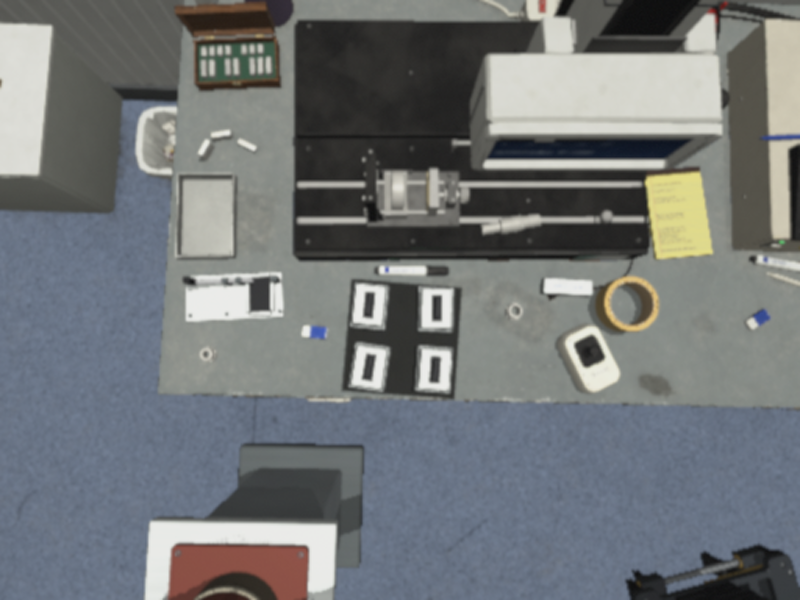

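View pics/scene0b.png

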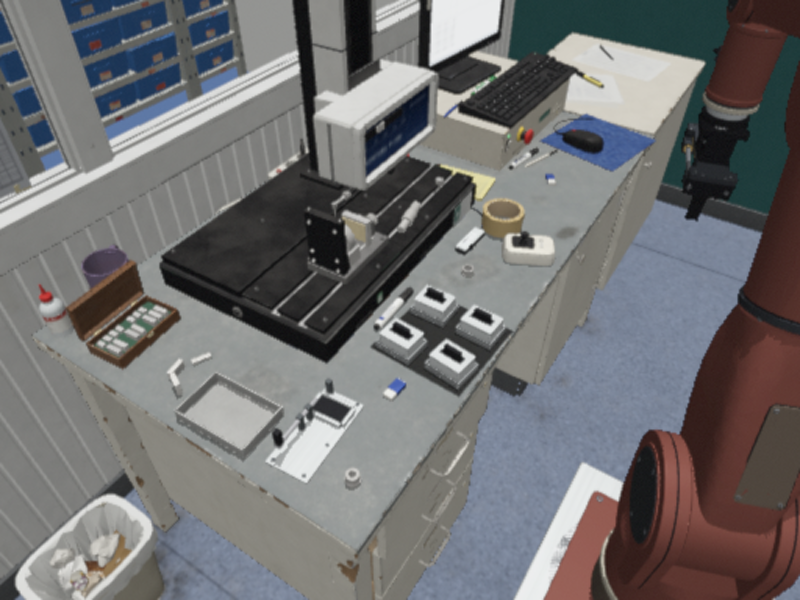

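The top view (800 px) shows the tray at (206,215), the nest at (234,297), four cases around (400,340), and bushings at (206,354) and (515,310). Next I'll measure these with depth.

```bash
cat > m.py <<'E'
from h import *
def comps(n,name,zlo,zhi,box,minpx=6,extra=None):
    q=np.load(f"pics/{name}.npz"); P=cloud(n,q["d"].astype(float)); 
    m=(P[...,2]>zlo)&(P[...,2]<zhi)&(P[...,0]>box[0])&(P[...,0]<box[1])&(P[...,1]>box[2])&(P[...,1]<box[3])&(q["d"]>0)
    if extra is not None: m&=extra(q["p"].astype(int))
    k,l,s,c=cv2.connectedComponentsWithStats(m.astype(np.uint8))
    for i in range(1,k):
        if s[i,4]<minpx: continue
        X=P[l==i]; r=cv2.minAreaRect(X[:,:2].astype(np.float32))
        print(n,"px",c[i].round(1),"n",s[i,4],"rect",np.round(r[0],1),np.round(r[1],1),round(r[2],1),"mean",X.mean(0).round(1),"z",np.percentile(X[:,2],[5,50,95]).round(1))
if __name__=="__main__":
    for n in("top","scene"):
        print("all>8"); comps(n,n+"0",8,80,(330,800,-600,320))
        print("hoods"); comps(n,n+"0",33,70,(330,640,-200,60))
        q=np.load(f"pics/{n}0.npz"); P=cloud(n,q["d"].astype(float)); print("desk z",np.median(P[...,2][(abs(P[...,0]-450)<15)&(abs(P[...,1]-20)<40)]))
    p=np.load("pics/top0.npz")["p"][160:262,95:385]; cv2.imwrite("pics/topc.png",cv2.resize(p[:,:,::-1],(0,0),fx=2.75,fy=2.75,interpolation=cv2.INTER_CUBIC))
E
python3 m.py
```

```text
all>8
top px [129.8  98.1] n 40 rect [793.8  97.8] [ 9.3 14.6] 65.2 mean [792.5  96.6  23.1] z [11.7 25.2 31.6]
top px [130.4 136.7] n 499 rect [680.7  87.4] [150.7 101.5] 2.2 mean [684.1  89.9  19.9] z [ 9.9 21.9 27.4]
top px [289.  164.9] n 782 rect [ 610.5 -341. ] [  7.2 518.2] 2.1 mean [ 610.5 -346.8   58.9] z [33.  59.9 79.3]
top px [263.1 173.4] n 280 rect [ 593.8 -279.6] [ 17.7 128.6] 1.4 mean [ 592.2 -279.6   15.9] z [11.2 16.2 19.8]
top px [158.2 186.1] n 616 rect [538.4  26. ] [ 75.6 150.9] 6.2 mean [548.4   5.8  21.2] z [ 8.5 14.3 50.6]
top px [361.5 184.3] n 324 rect [ 566.  -557.3] [37.5 83.3] 0.9 mean [ 569.2 -554.7   16.7] z [11.5 16.8 20.6]
top px [235.8 195.9] n 628 rect [ 527.5 -205.8] [60.9 78.1] 85.7 mean [ 525.9 -206.4   35. ] z [14.2 39.1 56.3]
top px [278.2 198.2] n 638 rect [ 524.8 -322.3] [77.7 61.1] 0.5 mean [ 522.7 -321.    34.7] z [14.  39.  56.9]
top px [328.9 199.1] n 45 rect [ 526.  -463.9] [22.9 23. ] 1.4 mean [ 525.5 -464.1   13.9] z [ 8.6 14.  17.4]
top px [178.2 199.5] n 8 rect [513.9 -47.3] [4.5 9.5] 74.1 mean [514.1 -47.3   8.9] z [ 8.   8.8 10. ]
[... 2602 characters left out ...]
13.7]
scene px [225.2 305.2] n 92 rect [434.7  74.2] [23.  24.5] 1.9 mean [434.   75.1  17.1] z [ 8.4 18.9 23.3]
hoods
scene px [215.9 216.6] n 350 rect [ 620.5 -137. ] [ 40.4 124.7] 0.7 mean [ 608.1 -120.2   51.9] z [35.1 51.7 68.4]
scene px [254.6 216.4] n 170 rect [ 526.6 -188.2] [64.9 23.4] 0.2 mean [ 523.8 -189.7   39.9] z [34.6 39.4 49.9]
scene px [286.5 231.9] n 138 rect [ 423.  -190.6] [20.6 67.8] 88.0 mean [ 418.7 -190.2   38.7] z [34.2 38.9 41.6]
scene px [210.  244.4] n 21 rect [568.6 -40.1] [11.2  9.9] 7.5 mean [567.6 -39.4  38.6] z [34.1 39.  42.3]
scene px [194.8 263.2] n 84 rect [563.1  28. ] [12.2 60.9] 6.4 mean [562.1  30.2  38.1] z [34.1 37.8 42.8]
desk z 1.7649656101270994
```

View pics/topc.png

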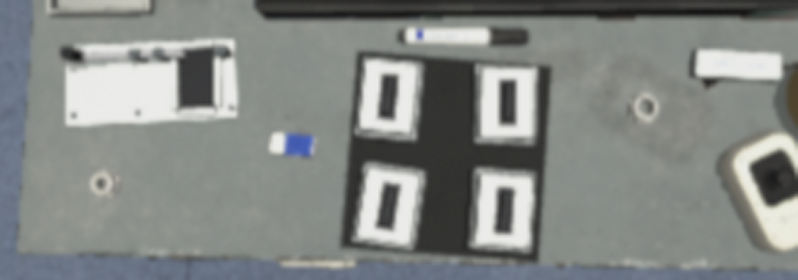

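The crop shows the nest plate with its black pocket at (197,78), four hoods with bars, the eraser at (291,144), and the two bushings at (101,184) and (646,107). I'll refine the nest, tray and knob next.

```bash
cat >> h.py <<'E'
def to(x,y,z,yaw):
    "rows for going to TCP x,y,z with tool x at yaw (deg), tool down: rotation first, then shift with the final axes"
    from scipy.spatial.transform import Rotation as Ro
    s=manip.sense(); R0=Ro.from_quat(s["eef_rot"]); a=np.radians(yaw)
    R1=Ro.from_matrix(np.array([[np.cos(a),np.sin(a),0],[np.sin(a),-np.cos(a),0],[0,0,-1]]))
    w=(R0.inv()*R1).as_rotvec(); d=np.array([x,y,z])-s["eef_pos"]
    print("rot units",(w/.1).round(2),"| shift units, final tool axes",(R1.inv().apply(d)/40).round(3))
E
python3 - <<'E'
from h import *
for n in("top","scene"):
    q=np.load(f"pics/{n}0.npz"); p=q["p"].astype(int); P=cloud(n,q["d"].astype(float))
    X,Y,Z=P[...,0],P[...,1],P[...,2]
    box=(X>480)&(X<600)&(Y>-70)&(Y<130)
    def R(name,m,z):
        m=m.astype(np.uint8); k,l,s,c=cv2.connectedComponentsWithStats(m); 
        for i in range(1,k):
            if s[i,4]<8: continue
            v,u=np.nonzero(l==i); W=np.array([ray(n,(a,b),z) for a,b in zip(u,v)])[:,:2].astype(np.float32); r=cv2.minAreaRect(W)
            print(n,name,s[i,4],np.round(r[0],1),np.round(r[1],1),round(r[2],1),"mean",W.mean(0).round(1),"Zmed",np.median(Z[l==i]).round(1))
    g=p.sum(2)
    R("white plate",box&(g>540)&(Z<12),6)
    R("black pocket",box&(g<150)&(Z<25),10)
    R("tall",box&(Z>50),68)
    m=box&(Z>35)&(Z<48); 
    R("posts",box&(g<250)&(Z>26)&(Z<50),42)
    k,l,s,c=cv2.connectedComponentsWithStats(m.astype(np.uint8))
    for i in range(1,k):
        if s[i,4]>5: print(" Z35-48",P[l==i].mean(0).round(1),"y range",Y[l==i].min().round(1),Y[l==i].max().round(1))
    print(n,"knob cloud",P[box&(Z>50)].mean(0).round(1),P[box&(Z>50)].min(0).round(1),P[box&(Z>50)].max(0).round(1))
to(525,-463,100,0)
E
```

```text
top white plate 142 [576.6  29.8] [ 12.  151.5] 2.8 mean [576.8  39. ] Zmed 4.8
top white plate 985 [531.   31.8] [ 62.6 170.1] 4.2 mean [527.4  48.3] Zmed 5.4
top tall 34 [558.1  93.4] [13.1 15.7] 1.6 mean [557.4  93.4] Zmed 65.9
 Z35-48 [568.5 -41.5  40.2] y range -46.4 -36.3
 Z35-48 [562.8  42.9  38.1] y range -4.3 92.9
top knob cloud [558.   95.2  62.7] [553.   91.3  50. ] [564.9 101.4  71.9]
scene white plate 1034 [538.2  34.6] [ 79.8 171. ] 3.8 mean [528.7  60. ] Zmed 5.4
scene black pocket 145 [546.  -14.4] [52.5 24.8] 6.6 mean [545.6 -14.3] Zmed 9.5
scene tall 46 [553.  101.6] [15.3 21.7] 78.1 mean [553.1 102.3] Zmed 64.7
scene posts 15 [559.2 -31.2] [ 7.9 13.7] 37.8 mean [560.3 -32.4] Zmed 33.9
scene posts 11 [554.6  26.3] [ 5.1 15.5] 39.2 mean [554.3  25.8] Zmed 32.3
scene posts 9 [553.3  49.4] [ 2.5 12.2] 39.8 mean [552.8  49.8] Zmed 32.7
scene posts 16 [557.6 101.3] [13.  11.4] 33.2 mean [557.1 100.6] Zmed 45.3
 Z35-48 [567.6 -40.   39.3] y range -45.4 -35.2
 Z35-48 [560.3  52.   39.1] y range -2.5 105.4
scene knob cloud [556.3  99.8  62.3] [550.8  92.8  50.4] [564.3 105.   69.5]
rot units [-0.01  0.    2.59] | shift units, final tool axes [ 8.969 -4.125  3.668]
```

Call:
{"fn": "jog_arm", "kwargs": {
  "hand": 1,
  "series": [
    {"xyz": [0,0,0],"rotation": [0,0,0.87]},
    {"xyz": [0,0,0],"rotation": [0,0,0.86]},
    {"xyz": [0,0,0],"rotation": [0,0,0.86]},
    {"xyz": [0.8,-0.4,0.2],"rotation": [0,0,0]},
    {"xyz": [0.8,-0.4,0.2],"rotation": [0,0,0]},
    {"xyz": [0.8,-0.4,0.2],"rotation": [0,0,0]},
    {"xyz": [0.8,-0.4,0.2],"rotation": [0,0,0]},
    {"xyz": [0.8,-0.4,0.2],"rotation": [0,0,0]},
    {"xyz": [0.8,-0.4,0.2],"rotation": [0,0,0]},
    {"xyz": [0.8,-0.4,0.2],"rotation": [0,0,0]},
    {"xyz": [0.8,-0.4,0.2],"rotation": [0,0,0]},
    {"xyz": [0.8,-0.4,0.2],"rotation": [0,0,0]}
  ]
}}

```text
clock: 1.1
eef_pos: [455.6, -483.3, 174.8]
eef_rot: [1.0, -0.0, -0.0, -0.0]
wrist_force: [0.1, -0.8, 0.7]
gripper_width: 86.9
grip_force: 0.0
```

Call:
{"fn": "jog_arm", "kwargs": {
  "series": [
    {"xyz": [0.6,-0.2,0.4],"rotation": [0,0,0]},
    {"xyz": [0.6,-0.2,0.4],"rotation": [0,0,0]},
    {"xyz": [0.6,-0.15,0.5],"rotation": [0,0,0]},
    {"xyz": [0,0,0.5],"rotation": [0,0,0]},
    {"xyz": [0,0,0],"rotation": [0,0,0]},
    {"xyz": [0,0,0],"rotation": [0,0,0]}
  ]
}}

```text
clock: 1.6
eef_pos: [525.1, -462.1, 102.1]
eef_rot: [1.0, -0.0, -0.002, -0.001]
wrist_force: [-0.6, 0.2, 0.2]
gripper_width: 87.0
grip_force: 0.0
```

```bash
python3 - <<'E'
from h import *
st(); to(525,-463,28,0)
shot("top","top1"); shot("scene","scene1")
import m
m.comps("scene","scene1",8,30,(480,580,-490,-430)); m.comps("top","top1",8,40,(480,570,-490,-430)); m.comps("scene","scene1",8,30,(400,470,30,120));m.comps("top","top1",8,30,(400,470,30,120))
E
```

```text
{'clock': 1.6, 'eef_pos': [525.124, -462.069, 102.075], 'eef_rot': [1.0, -0.0, -0.002, -0.001], 'wrist_force': [-0.624, 0.203, 0.164], 'gripper_width': 87.026, 'grip_force': 0.0, 'joints': [0.718, 0.537, -0.084, 1.481, 0.048, 1.13, -0.946]}
rot units [-0.02  0.03 -0.  ] | shift units, final tool axes [-0.003  0.023  1.852]
scene px [299.2 172.3] n 32 rect [ 524.2 -462.9] [22.8 24.4] 76.0 mean [ 524.2 -461.7   13.2] z [ 9.  12.9 17. ]
scene px [225.1 305.1] n 91 rect [435.2  74.4] [23.9 21.4] 69.0 mean [434.4  75.2  17.4] z [ 9.  19.  23.7]
top px [132.6 226.7] n 69 rect [437.2  71. ] [24.4 21.7] 1.0 mean [436.7  70.3  17.8] z [ 8.9 19.9 23.5]
```

Call:
{"fn": "jog_arm", "kwargs": {
  "series": [
    {"xyz": [0,0,0.5],"rotation": [0,0,0]},
    {"xyz": [0,0,0.5],"rotation": [0,0,0]},
    {"xyz": [0,0,0.5],"rotation": [0,0,0]},
    {"xyz": [0,0.02,0.35],"rotation": [0,0,0]},
    {"xyz": [0,0,0],"rotation": [0,0,0]}
  ]
}}

```text
clock: 2.12
eef_pos: [524.5, -463.3, 27.6]
eef_rot: [1.0, -0.001, -0.001, -0.001]
wrist_force: [-1.0, 0.3, -1.0]
gripper_width: 86.9
grip_force: 0.0
```

Call:
{"fn": "jog_arm", "kwargs": {
  "hand": -1,
  "series": [
    {"xyz": [0,0,0],"rotation": [0,0,0]},
    {"xyz": [0,0,0],"rotation": [0,0,0]},
    {"xyz": [0,0,0],"rotation": [0,0,0]},
    {"xyz": [0,0,0],"rotation": [0,0,0]},
    {"xyz": [0,0,0],"rotation": [0,0,0]},
    {"xyz": [0,0,0],"rotation": [0,0,0]},
    {"xyz": [0,0,0],"rotation": [0,0,0]},
    {"xyz": [0,0,0],"rotation": [0,0,0]}
  ]
}}

```text
clock: 2.78
eef_pos: [526.4, -463.2, 29.6]
eef_rot: [1.0, -0.0, 0.0, -0.0]
wrist_force: [0.2, 0.1, 0.1]
gripper_width: 41.3
grip_force: 0.0
```

Call:
{"fn": "jog_arm", "kwargs": {
  "series": [
    {"xyz": [0,0,-0.3],"rotation": [0,0,0]},
    {"xyz": [0,0,-0.6],"rotation": [0,0,0]},
    {"xyz": [0,0,-0.8],"rotation": [0,0,0]},
    {"xyz": [0,0,-0.8],"rotation": [0,0,0]},
    {"xyz": [0,0,-0.8],"rotation": [0,0,0]},
    {"xyz": [0,0,-0.5],"rotation": [0,0,0]},
    {"xyz": [0,0,0],"rotation": [0,0,0]}
  ]
}}

```text
clock: 3.37
eef_pos: [528.4, -464.8, 188.9]
eef_rot: [1.0, -0.0, 0.004, 0.003]
wrist_force: [0.2, -1.1, 1.0]
gripper_width: 2.1
grip_force: 0.0
```

```bash
python3 - <<'E'
from h import *
st(); to(480,60,180,0); to(665,70,70,0)
E
```

```text
{'clock': 3.367, 'eef_pos': [528.364, -464.775, 188.855], 'eef_rot': [1.0, -0.0, 0.004, 0.003], 'wrist_force': [0.172, -1.097, 0.981], 'gripper_width': 2.057, 'grip_force': 0.0, 'joints': [0.717, 0.471, -0.084, 1.395, 0.04, 1.269, -0.94]}
rot units [ 0.06 -0.07 -0.  ] | shift units, final tool axes [ -1.209 -13.119   0.221]
rot units [ 0.06 -0.07 -0.  ] | shift units, final tool axes [  3.416 -13.369   2.971]
```

Call:
{"fn": "jog_arm", "kwargs": {
  "hand": 0,
  "series": [
    {"xyz": [0,0,0.6],"rotation": [0,0,0]},
    {"xyz": [0,0,0.6],"rotation": [0,0,0]},
    {"xyz": [0,0,0.6],"rotation": [0,0,0]},
    {"xyz": [0,0,0.15],"rotation": [0,0,0]},
    {"xyz": [0,0,0],"rotation": [0,0,0]},
    {"xyz": [0,0,0],"rotation": [0,0,0]},
    {"xyz": [0,0,0],"rotation": [0,0,0]}
  ]
}}

```text
clock: 3.95
eef_pos: [527.2, -463.9, 105.5]
eef_rot: [1.0, -0.0, 0.001, 0.001]
wrist_force: [-0.0, -0.0, 0.6]
gripper_width: 39.3
grip_force: 0.0
```

```bash
python3 - <<'E'
from h import *
import m
for i in range(3): st()
shot("scene","scene2"); to(525,-463,28,0)
m.comps("scene","scene2",8,30,(480,580,-510,-410))
E
```

```text
{'clock': 3.95, 'eef_pos': [527.171, -463.875, 105.521], 'eef_rot': [1.0, -0.0, 0.001, 0.001], 'wrist_force': [-0.007, -0.009, 0.587], 'gripper_width': 39.331, 'grip_force': 0.0, 'joints': [0.718, 0.535, -0.084, 1.476, 0.047, 1.13, -0.945]}
{'clock': 3.95, 'eef_pos': [527.171, -463.875, 105.521], 'eef_rot': [1.0, -0.0, 0.001, 0.001], 'wrist_force': [-0.007, -0.009, 0.587], 'gripper_width': 39.331, 'grip_force': 0.0, 'joints': [0.718, 0.535, -0.084, 1.476, 0.047, 1.13, -0.945]}
{'clock': 3.95, 'eef_pos': [527.171, -463.875, 105.521], 'eef_rot': [1.0, -0.0, 0.001, 0.001], 'wrist_force': [-0.007, -0.009, 0.587], 'gripper_width': 39.331, 'grip_force': 0.0, 'joints': [0.718, 0.535, -0.084, 1.476, 0.047, 1.13, -0.945]}
rot units [ 0.02 -0.02 -0.  ] | shift units, final tool axes [-0.055 -0.022  1.94 ]
scene px [299.2 172.2] n 33 rect [ 526.6 -462.6] [23.8 23.5] 71.2 mean [ 524.7 -462.2   13. ] z [ 9.3 13.5 17.2]
```

Call:
{"fn": "jog_arm", "kwargs": {
  "hand": 0.1,
  "series": [
    {"xyz": [0,0,0.5],"rotation": [0,0,0]},
    {"xyz": [0,0,0.5],"rotation": [0,0,0]},
    {"xyz": [0,0,0.5],"rotation": [0,0,0]},
    {"xyz": [0,0,0.35],"rotation": [0,0,0]},
    {"xyz": [0,0,0],"rotation": [0,0,0]}
  ]
}}

```text
clock: 4.42
eef_pos: [525.2, -462.2, 27.1]
eef_rot: [1.0, -0.0, -0.001, -0.001]
wrist_force: [-0.6, 0.8, -0.8]
gripper_width: 47.8
grip_force: 0.0
```

Call:
{"fn": "jog_arm", "kwargs": {
  "hand": -1,
  "series": [
    {"xyz": [0,0,0],"rotation": [0,0,0]},
    {"xyz": [0,0,0],"rotation": [0,0,0]},
    {"xyz": [0,0,0],"rotation": [0,0,0]},
    {"xyz": [0,0,0],"rotation": [0,0,0]},
    {"xyz": [0,0,0],"rotation": [0,0,0]},
    {"xyz": [0,0,0],"rotation": [0,0,0]},
    {"xyz": [0,0,0],"rotation": [0,0,0]},
    {"xyz": [0,0,0],"rotation": [0,0,0]}
  ]
}}

```text
clock: 5.08
eef_pos: [527.0, -463.7, 30.9]
eef_rot: [1.0, -0.0, 0.001, 0.001]
wrist_force: [-1.8, 0.5, 6.0]
gripper_width: 24.7
grip_force: 30.0
```

Call:
{"fn": "jog_arm", "kwargs": {
  "series": [
    {"xyz": [0,0,-0.3],"rotation": [0,0,0]},
    {"xyz": [0,0,-0.6],"rotation": [0,0,0]},
    {"xyz": [0,0,-0.8],"rotation": [0,0,0]},
    {"xyz": [0,0,-0.8],"rotation": [0,0,0]},
    {"xyz": [0,0,-0.8],"rotation": [0,0,0]},
    {"xyz": [-0.4,-0.3,-0.5],"rotation": [0,0,0]},
    {"xyz": [-0.4,-0.8,0],"rotation": [0,0,0]},
    {"xyz": [-0.4,-0.8,0],"rotation": [0,0,0]},
    {"xyz": [0,-0.8,0],"rotation": [0,0,0]},
    {"xyz": [0,-0.8,0],"rotation": [0,0,0]},
    {"xyz": [0,-0.8,0],"rotation": [0,0,0]},
    {"xyz": [0,-0.8,0],"rotation": [0,0,0]}
  ]
}}

```text
clock: 6.08
eef_pos: [478.0, -257.7, 182.4]
eef_rot: [1.0, -0.0, 0.0, 0.0]
wrist_force: [1.0, 0.7, -0.2]
gripper_width: 24.9
grip_force: 30.0
```

Call:
{"fn": "jog_arm", "kwargs": {
  "series": [
    {"xyz": [0,-0.8,0],"rotation": [0,0,0]},
    {"xyz": [0,-0.8,0],"rotation": [0,0,0]},
    {"xyz": [0,-0.8,0],"rotation": [0,0,0]},
    {"xyz": [0,-0.8,0],"rotation": [0,0,0]},
    {"xyz": [0,-0.8,0],"rotation": [0,0,0]},
    {"xyz": [0,-0.8,0],"rotation": [0,0,0]},
    {"xyz": [0,-0.8,0],"rotation": [0,0,0]},
    {"xyz": [0,-0.8,0],"rotation": [0,0,0]},
    {"xyz": [0,-0.8,0],"rotation": [0,0,0]},
    {"xyz": [0,-0.4,0],"rotation": [0,0,0]},
    {"xyz": [0,0,0],"rotation": [0,0,0]}
  ]
}}

```text
clock: 7.0
eef_pos: [478.1, 49.2, 182.5]
eef_rot: [1.0, 0.003, 0.001, -0.0]
wrist_force: [-0.1, -0.4, -1.4]
gripper_width: 24.9
grip_force: 30.0
```

```bash
python3 - <<'E'
from h import *
st(); to(665,70,70,0)
E
```

```text
{'clock': 7.0, 'eef_pos': [478.142, 49.232, 182.544], 'eef_rot': [1.0, 0.003, 0.001, -0.0], 'wrist_force': [-0.071, -0.366, -1.369], 'gripper_width': 24.934, 'grip_force': 29.96, 'joints': [0.247, 0.063, -0.454, 1.93, 0.029, 1.154, -1.783]}
rot units [-0.01 -0.01  0.06] | shift units, final tool axes [ 4.671 -0.519  2.814]
```

Call:
{"fn": "jog_arm", "kwargs": {
  "series": [
    {"xyz": [0.6,-0.2,0],"rotation": [0,0,0]},
    {"xyz": [0.7,-0.2,0],"rotation": [0,0,0]},
    {"xyz": [0.7,-0.2,0],"rotation": [0,0,0]},
    {"xyz": [0.7,-0.2,0],"rotation": [0,0,0]},
    {"xyz": [0.7,0,0.5],"rotation": [0,0,0]},
    {"xyz": [0.7,0,0.6],"rotation": [0,0,0]},
    {"xyz": [0.4,0,0.7],"rotation": [0,0,0]},
    {"xyz": [0,0,0.7],"rotation": [0,0,0]},
    {"xyz": [0,0,0.6],"rotation": [0,0,0]},
    {"xyz": [0,0,0.45],"rotation": [0,0,0]},
    {"xyz": [0,0,0],"rotation": [0,0,0]}
  ]
}}

```text
clock: 7.92
eef_pos: [656.4, 75.2, 35.8]
eef_rot: [1.0, -0.0, -0.003, 0.001]
wrist_force: [-0.4, -0.4, -0.8]
gripper_width: 25.1
grip_force: 30.0
```

Call:
{"fn": "jog_arm", "kwargs": {
  "hand": 0,
  "series": [
    {"xyz": [0,0,0.05],"rotation": [0,0,0]},
    {"xyz": [0,0,0],"rotation": [0,0,0]},
    {"xyz": [0,0,0],"rotation": [0,0,0]},
    {"xyz": [0,0,0],"rotation": [0,0,0]},
    {"xyz": [0,0,0],"rotation": [0,0,0]}
  ]
}}

```text
clock: 8.33
eef_pos: [659.1, 76.7, 38.9]
eef_rot: [1.0, -0.0, 0.001, -0.0]
wrist_force: [-0.8, -0.1, -0.1]
gripper_width: 42.1
grip_force: 0.0
```

Call:
{"fn": "jog_arm", "kwargs": {
  "series": [
    {"xyz": [0,0,-0.6],"rotation": [0,0,0]},
    {"xyz": [0,0,-0.8],"rotation": [0,0,0]},
    {"xyz": [0,0,-0.8],"rotation": [0,0,0]},
    {"xyz": [-0.4,0,-0.7],"rotation": [0,0,0]},
    {"xyz": [-0.8,0,0],"rotation": [0,0,0]},
    {"xyz": [-0.8,0,0],"rotation": [0,0,0]},
    {"xyz": [-0.8,0,0],"rotation": [0,0,0]},
    {"xyz": [-0.8,0,0],"rotation": [0,0,0]},
    {"xyz": [-0.8,0,0],"rotation": [0,0,0]},
    {"xyz": [-0.8,0,0],"rotation": [0,0,0]},
    {"xyz": [0,0,0],"rotation": [0,0,0]}
  ]
}}

```text
clock: 9.25
eef_pos: [445.4, 76.7, 153.5]
eef_rot: [1.0, 0.001, -0.001, 0.001]
wrist_force: [1.6, -0.0, -0.1]
gripper_width: 44.1
grip_force: 0.0
```

```bash
python3 - <<'E'
from h import *
import m
st(); to(435.5,73,100,0)
shot("scene","scene3"); shot("top","top3")
for n in("top","scene"): m.comps(n,n+"3",9,40,(635,725,20,155)); m.comps(n,n+"3",8,40,(400,480,30,130))
E
```

```text
{'clock': 9.25, 'eef_pos': [445.392, 76.728, 153.512], 'eef_rot': [1.0, 0.001, -0.001, 0.001], 'wrist_force': [1.585, -0.024, -0.078], 'gripper_width': 44.058, 'grip_force': 0.0, 'joints': [0.225, 0.036, -0.499, 2.021, 0.021, 1.092, -1.853]}
rot units [0.02 0.02 0.01] | shift units, final tool axes [-0.247  0.093  1.338]
top px [113.7 138.2] n 103 rect [680.1 135.3] [89.7  4. ] 1.4 mean [678.3 135.1  20.1] z [10.3 20.9 27.3]
top px [149.  138.5] n 95 rect [680.2  38.7] [89.2  4.1] 2.6 mean [680.1  38.5  20.5] z [11.4 22.4 27.1]
top px [135.9 146.8] n 58 rect [657.2  75.3] [27.  23.5] 43.3 mean [656.8  74.5  16. ] z [ 9.7 17.8 20.5]
scene px [159.1 250.7] n 116 rect [679.9  41.2] [89.1  4.7] 1.7 mean [679.5  41.2  19.1] z [10.5 19.7 26.8]
scene px [156.1 265. ] n 69 rect [657.2  78. ] [27.6 22.8] 0.7 mean [655.7  78.3  15.3] z [ 9.6 15.6 20.1]
scene px [132.5 276. ] n 110 rect [679.1 137.7] [88.   4.4] 1.9 mean [679.  138.   19.9] z [10.1 21.5 27.1]
scene px [225.2 305.1] n 95 rect [435.3  74.9] [24.6 22.3] 28.5 mean [434.3  74.7  16.7] z [ 8.3 17.9 22.3]
```

Call:
{"fn": "jog_arm", "kwargs": {
  "series": [
    {"xyz": [-0.3,0.08,0.4],"rotation": [0,0,0]},
    {"xyz": [0,0,0.5],"rotation": [0,0,0]},
    {"xyz": [0,0,0.5],"rotation": [0,0,0]},
    {"xyz": [0,0,0],"rotation": [0,0,0]},
    {"xyz": [0,0,0],"rotation": [0,0,0]}
  ]
}}

```text
clock: 9.77
eef_pos: [438.7, 73.7, 97.5]
eef_rot: [1.0, -0.0, -0.001, -0.0]
wrist_force: [-0.4, 0.1, 1.2]
gripper_width: 43.6
grip_force: 0.0
```

```bash
python3 - <<'E'
from h import *
st(); to(435.5,73.2,29,0)
E
```

```text
{'clock': 9.767, 'eef_pos': [438.727, 73.745, 97.497], 'eef_rot': [1.0, -0.0, -0.001, -0.0], 'wrist_force': [-0.396, 0.063, 1.155], 'gripper_width': 43.648, 'grip_force': 0.0, 'joints': [0.218, 0.094, -0.499, 2.095, 0.053, 0.966, -1.881]}
rot units [-0.01  0.01 -0.  ] | shift units, final tool axes [-0.081  0.014  1.712]
```

Call:
{"fn": "jog_arm", "kwargs": {
  "series": [
    {"xyz": [-0.08,0.01,0.5],"rotation": [0,0,0]},
    {"xyz": [0,0,0.5],"rotation": [0,0,0]},
    {"xyz": [0,0,0.5],"rotation": [0,0,0]},
    {"xyz": [0,0,0.2],"rotation": [0,0,0]},
    {"xyz": [0,0,0],"rotation": [0,0,0]}
  ]
}}

```text
clock: 10.18
eef_pos: [435.2, 73.2, 29.1]
eef_rot: [1.0, -0.0, -0.001, -0.0]
wrist_force: [0.2, 0.8, -0.2]
gripper_width: 43.7
grip_force: 0.0
```

Call:
{"fn": "jog_arm", "kwargs": {
  "hand": -1,
  "series": [
    {"xyz": [0,0,0],"rotation": [0,0,0]},
    {"xyz": [0,0,0],"rotation": [0,0,0]},
    {"xyz": [0,0,0],"rotation": [0,0,0]},
    {"xyz": [0,0,0],"rotation": [0,0,0]},
    {"xyz": [0,0,0],"rotation": [0,0,0]},
    {"xyz": [0,0,0],"rotation": [0,0,0]}
  ]
}}

```text
clock: 10.68
eef_pos: [436.2, 73.3, 30.6]
eef_rot: [1.0, -0.0, 0.001, 0.0]
wrist_force: [-0.7, -0.9, 8.2]
gripper_width: 25.3
grip_force: 30.0
```

Call:
{"fn": "jog_arm", "kwargs": {
  "series": [
    {"xyz": [0,0,-0.3],"rotation": [0,0,0]},
    {"xyz": [0,0,-0.6],"rotation": [0,0,0]},
    {"xyz": [0,0,-0.8],"rotation": [0,0,0]},
    {"xyz": [0,0,-0.8],"rotation": [0,0,0]},
    {"xyz": [0,0,-0.8],"rotation": [0,0,0]},
    {"xyz": [0.4,0,-0.5],"rotation": [0,0,0]},
    {"xyz": [0.8,0,0],"rotation": [0,0,0]},
    {"xyz": [0.8,0,0],"rotation": [0,0,0]},
    {"xyz": [0.8,0,0],"rotation": [0,0,0]},
    {"xyz": [0.8,0,0],"rotation": [0,0,0]},
    {"xyz": [0,0,0],"rotation": [0,0,0]}
  ]
}}

```text
clock: 11.6
eef_pos: [583.5, 72.3, 180.7]
eef_rot: [1.0, -0.001, 0.0, -0.001]
wrist_force: [-1.4, 0.1, -1.2]
gripper_width: 25.3
grip_force: 30.0
```

```bash
python3 - <<'E'
from h import *
st(); to(705,95,38,0)
E
```

```text
{'clock': 11.6, 'eef_pos': [583.504, 72.279, 180.733], 'eef_rot': [1.0, -0.001, 0.0, -0.001], 'wrist_force': [-1.406, 0.077, -1.217], 'gripper_width': 25.258, 'grip_force': 30.0, 'joints': [0.198, 0.29, -0.472, 1.687, 0.139, 1.196, -1.881]}
rot units [-0.01 -0.01 -0.02] | shift units, final tool axes [ 3.037 -0.568  3.568]
```

Call:
{"fn": "jog_arm", "kwargs": {
  "series": [
    {"xyz": [0.7,-0.2,0],"rotation": [0,0,0]},
    {"xyz": [0.7,-0.2,0],"rotation": [0,0,0]},
    {"xyz": [0.7,-0.15,0.4],"rotation": [0,0,0]},
    {"xyz": [0.7,0,0.6],"rotation": [0,0,0]},
    {"xyz": [0.2,0,0.7],"rotation": [0,0,0]},
    {"xyz": [0,0,0.8],"rotation": [0,0,0]},
    {"xyz": [0,0,0.7],"rotation": [0,0,0]},
    {"xyz": [0,0,0.35],"rotation": [0,0,0]},
    {"xyz": [0,0,0],"rotation": [0,0,0]}
  ]
}}

```text
clock: 12.35
eef_pos: [697.1, 94.7, 36.1]
eef_rot: [1.0, -0.0, -0.003, 0.0]
wrist_force: [-0.6, -0.5, -0.6]
gripper_width: 25.1
grip_force: 30.0
```

Call:
{"fn": "jog_arm", "kwargs": {
  "hand": 0,
  "series": [
    {"xyz": [0,0,0],"rotation": [0,0,0]},
    {"xyz": [0,0,0],"rotation": [0,0,0]},
    {"xyz": [0,0,0],"rotation": [0,0,0]},
    {"xyz": [0,0,0],"rotation": [0,0,0]},
    {"xyz": [0,0,0],"rotation": [0,0,0]}
  ]
}}

```text
clock: 12.77
eef_pos: [700.0, 95.2, 41.0]
eef_rot: [1.0, -0.0, 0.001, -0.0]
wrist_force: [0.2, -0.9, -0.1]
gripper_width: 42.1
grip_force: 0.0
```

Call:
{"fn": "jog_arm", "kwargs": {
  "series": [
    {"xyz": [0,0,-0.6],"rotation": [0,0,0]},
    {"xyz": [0,0,-0.8],"rotation": [0,0,0]},
    {"xyz": [0,0,-0.8],"rotation": [0,0,0]},
    {"xyz": [-0.4,0,-0.7],"rotation": [0,0,0]},
    {"xyz": [-0.8,0,0],"rotation": [0,0,0]},
    {"xyz": [-0.8,0,0],"rotation": [0,0,0]},
    {"xyz": [-0.8,0,0],"rotation": [0,0,0]},
    {"xyz": [-0.8,0,0],"rotation": [0,0,0]},
    {"xyz": [0,0,0],"rotation": [0,0,0]},
    {"xyz": [0,0,0],"rotation": [0,0,0]}
  ]
}}

```text
clock: 13.6
eef_pos: [554.2, 95.1, 156.5]
eef_rot: [1.0, 0.0, 0.001, 0.001]
wrist_force: [0.7, 0.4, 0.2]
gripper_width: 43.5
grip_force: 0.0
```

```bash
python3 - <<'E'
from h import *
import m
st(); to(556.5,97.5,58,4)
shot("scene","scene4"); shot("top","top4")
for n in("top","scene"): m.comps(n,n+"4",9,40,(600,760,42,133)); m.comps(n,n+"4",52,72,(530,590,60,150))
E
```

```text
{'clock': 13.6, 'eef_pos': [554.221, 95.092, 156.516], 'eef_rot': [1.0, 0.0, 0.001, 0.001], 'wrist_force': [0.675, 0.409, 0.178], 'gripper_width': 43.457, 'grip_force': 0.0, 'joints': [0.18, 0.264, -0.497, 1.775, 0.139, 1.136, -1.931]}
rot units [ 0.01 -0.01 -0.69] | shift units, final tool axes [ 0.061 -0.056  2.463]
top px [132.1 112. ] n 100 rect [753.9  88.5] [ 4.3 88.9] 2.0 mean [753.6  88.9  20.8] z [12.6 22.9 26.9]
top px [129.4 131.6] n 75 rect [698.9  94.5] [22.1 23.8] 89.2 mean [698.1  93.5  20. ] z [10.4 22.  26.6]
top px [135.7 146.7] n 55 rect [657.7  75.9] [26.2 25.4] 37.2 mean [657.1  75.2  15.7] z [ 9.3 16.6 20.4]
top px [142.1 164.6] n 18 rect [607.5  55.1] [ 1.3 23.7] 1.3 mean [607.2  54.3  17.7] z [10.7 12.8 27.4]
scene px [136.5 239.6] n 12 rect [752.9  50.3] [ 6.9 13.4] 9.6 mean [754.4  49.1  24.2] z [20.5 24.7 26.1]
scene px [118.8 258. ] n 60 rect [751.7 117. ] [ 7.  31.5] 6.1 mean [751.4 116.9  18.8] z [10.  19.  26.7]
scene px [167.5 275.7] n 141 rect [605.9  87.4] [ 5.1 90.7] 1.3 mean [605.8  88.1  18.9] z [10.1 19.7 26.6]
scene px [137.1 266. ] n 16 rect [697.7 106.2] [19.   6.4] 6.2 mean [696.9 106.3  12.1] z [ 9.1 10.5 20. ]
scene px [159.1 266.6] n 18 rect [645.7  76.8] [ 5.9 16.1] 4.8 mean [645.9  77.5  14.8] z [ 9.6 14.2 21.2]
scene px [176.9 277.7] n 42 rect [557.9  99. ] [12.7 11.2] 14.2 mean [556.7  99.8  63. ] z [53.8 65.1 68.6]
```

Call:
{"fn": "jog_arm", "kwargs": {
  "series": [
    {"xyz": [0,0,0],"rotation": [0,0,-0.7]},
    {"xyz": [0.05,-0.05,0.5],"rotation": [0,0,0]},
    {"xyz": [0,0,0.5],"rotation": [0,0,0]},
    {"xyz": [0,0,0.5],"rotation": [0,0,0]},
    {"xyz": [0,0,0.5],"rotation": [0,0,0]},
    {"xyz": [0,0,0.1],"rotation": [0,0,0]},
    {"xyz": [0,0,0],"rotation": [0,0,0]}
  ]
}}

```text
clock: 14.28
eef_pos: [557.0, 97.2, 70.3]
eef_rot: [0.999, 0.035, -0.001, -0.0]
wrist_force: [0.2, -0.6, 0.8]
gripper_width: 43.6
grip_force: 0.0
```

Call:
{"fn": "jog_arm", "kwargs": {
  "hand": -1,
  "series": [
    {"xyz": [0,0,0],"rotation": [0,0,0]},
    {"xyz": [0,0,0],"rotation": [0,0,0]},
    {"xyz": [0,0,0],"rotation": [0,0,0]},
    {"xyz": [0,0,0],"rotation": [0,0,0]},
    {"xyz": [0,0,0],"rotation": [0,0,0]},
    {"xyz": [0,0,0],"rotation": [0,0,0]},
    {"xyz": [0,0,0],"rotation": [0,0,0]},
    {"xyz": [0,0,0],"rotation": [0,0,0]},
    {"xyz": [0,0,0],"rotation": [0,0,0]}
  ]
}}

```text
clock: 15.03
eef_pos: [557.4, 97.3, 72.0]
eef_rot: [0.999, 0.035, 0.0, 0.0]
wrist_force: [-0.8, 0.2, 4.9]
gripper_width: 11.9
grip_force: 30.0
```

```bash
python3 - <<'E'
from h import *
st(); to(557.5,111,70,4)
E
```

```text
{'clock': 15.033, 'eef_pos': [557.415, 97.331, 71.96], 'eef_rot': [0.999, 0.035, 0.0, 0.0], 'wrist_force': [-0.771, 0.177, 4.901], 'gripper_width': 11.853, 'grip_force': 30.001, 'joints': [0.16, 0.367, -0.487, 1.842, 0.204, 0.981, -1.914]}
rot units [ 0.   -0.01 -0.  ] | shift units, final tool axes [ 0.026 -0.341  0.049]
```

Call:
{"fn": "jog_arm", "kwargs": {
  "series": [
    {"xyz": [0,-0.1,0],"rotation": [0,0,0]},
    {"xyz": [0,-0.1,0],"rotation": [0,0,0]},
    {"xyz": [0,-0.1,0],"rotation": [0,0,0]},
    {"xyz": [0,-0.08,0],"rotation": [0,0,0]},
    {"xyz": [0,0,0],"rotation": [0,0,0]},
    {"xyz": [0,0,0],"rotation": [0,0,0]}
  ]
}}

```text
clock: 15.53
eef_pos: [556.4, 111.7, 71.9]
eef_rot: [0.999, 0.035, 0.0, 0.001]
wrist_force: [-1.3, -2.7, 6.4]
gripper_width: 12.0
grip_force: 30.0
```

Call:
{"fn": "jog_arm", "kwargs": {
  "series": [
    {"xyz": [0,-0.1,0],"rotation": [0,0,0]},
    {"xyz": [0,0,0],"rotation": [0,0,0]},
    {"xyz": [0,0,0],"rotation": [0,0,0]}
  ]
}}

```text
clock: 15.78
eef_pos: [556.3, 112.0, 71.8]
eef_rot: [0.999, 0.033, -0.0, 0.003]
wrist_force: [-1.3, -14.4, 9.6]
gripper_width: 11.6
grip_force: 30.0
```

Call:
{"fn": "jog_arm", "kwargs": {
  "hand": 1,
  "series": [
    {"xyz": [0,0.08,0],"rotation": [0,0,0]},
    {"xyz": [0,0,0],"rotation": [0,0,0]},
    {"xyz": [0,0,0],"rotation": [0,0,0]},
    {"xyz": [0,0,-0.3],"rotation": [0,0,0]},
    {"xyz": [0,0,-0.5],"rotation": [0,0,0]},
    {"xyz": [0,0,-0.8],"rotation": [0,0,0]},
    {"xyz": [0,0,-0.5],"rotation": [0,0,0]},
    {"xyz": [-0.2,0.8,0],"rotation": [0,0,0.7]},
    {"xyz": [-0.2,0.8,0],"rotation": [0,0,0.7]},
    {"xyz": [-0.2,0.8,0],"rotation": [0,0,0]},
    {"xyz": [-0.2,0.8,0],"rotation": [0,0,0]},
    {"xyz": [0,0.8,0],"rotation": [0,0,0]}
  ]
}}

```text
clock: 16.78
eef_pos: [518.3, -46.3, 156.5]
eef_rot: [0.999, -0.034, 0.0, -0.0]
wrist_force: [1.4, 0.4, -0.1]
gripper_width: 82.5
grip_force: 0.0
```

Call:
{"fn": "jog_arm", "kwargs": {
  "series": [
    {"xyz": [0,0.8,0],"rotation": [0,0,0]},
    {"xyz": [0,0.8,0],"rotation": [0,0,0]},
    {"xyz": [0,0.8,0],"rotation": [0,0,0]},
    {"xyz": [0,0.6,0],"rotation": [0,0,0]},
    {"xyz": [0,0,0],"rotation": [0,0,0]},
    {"xyz": [0,0,0],"rotation": [0,0,0]}
  ]
}}

```text
clock: 17.28
eef_pos: [511.1, -166.4, 156.1]
eef_rot: [0.999, -0.036, 0.0, -0.0]
wrist_force: [0.2, 0.4, 0.3]
gripper_width: 87.1
grip_force: 0.0
```

```bash
python3 - <<'E'
from h import *
st(); to(527,-204.7,100,-4.3);to(527,-204.7,33,-4.3)
E
```

```text
{'clock': 17.283, 'eef_pos': [511.136, -166.362, 156.143], 'eef_rot': [0.999, -0.036, 0.0, -0.0], 'wrist_force': [0.191, 0.428, 0.284], 'gripper_width': 87.052, 'grip_force': 0.0, 'joints': [0.518, 0.195, -0.318, 1.84, 0.067, 1.116, -1.467]}
rot units [-0.   -0.    0.03] | shift units, final tool axes [0.467 0.926 1.404]
rot units [-0.   -0.    0.03] | shift units, final tool axes [0.467 0.926 3.079]
```

Call:
{"fn": "jog_arm", "kwargs": {
  "series": [
    {"xyz": [0.23,0.46,0],"rotation": [0,0,0]},
    {"xyz": [0.23,0.46,0.4],"rotation": [0,0,0]},
    {"xyz": [0,0,0.6],"rotation": [0,0,0]},
    {"xyz": [0,0,0.6],"rotation": [0,0,0]},
    {"xyz": [0,0,0],"rotation": [0,0,0]},
    {"xyz": [0,0,0],"rotation": [0,0,0]}
  ]
}}

```text
clock: 17.78
eef_pos: [526.7, -201.5, 91.2]
eef_rot: [0.999, -0.034, -0.001, -0.001]
wrist_force: [0.1, -0.2, -0.2]
gripper_width: 87.1
grip_force: 0.0
```

```bash
python3 - <<'E'
from h import *
st(); to(527,-204.7,32,-4.3)
E
```

```text
{'clock': 17.783, 'eef_pos': [526.695, -201.506, 91.25], 'eef_rot': [0.999, -0.034, -0.001, -0.001], 'wrist_force': [0.076, -0.172, -0.243], 'gripper_width': 87.057, 'grip_force': 0.0, 'joints': [0.536, 0.315, -0.29, 1.838, 0.104, 1.006, -1.436]}
rot units [-0.02  0.02  0.07] | shift units, final tool axes [0.014 0.079 1.481]
```

Call:
{"fn": "jog_arm", "kwargs": {
  "series": [
    {"xyz": [0.01,0.07,0.4],"rotation": [0,0,0.07]},
    {"xyz": [0,0,0.4],"rotation": [0,0,0]},
    {"xyz": [0,0,0.4],"rotation": [0,0,0]},
    {"xyz": [0,0,0.28],"rotation": [0,0,0]},
    {"xyz": [0,0,0],"rotation": [0,0,0]}
  ]
}}

```text
clock: 18.2
eef_pos: [526.9, -205.4, 31.8]
eef_rot: [0.999, -0.038, -0.001, -0.0]
wrist_force: [-0.5, 1.3, -0.5]
gripper_width: 86.9
grip_force: 0.0
```

Call:
{"fn": "jog_arm", "kwargs": {
  "hand": -1,
  "series": [
    {"xyz": [0,0,0],"rotation": [0,0,0]},
    {"xyz": [0,0,0],"rotation": [0,0,0]},
    {"xyz": [0,0,0],"rotation": [0,0,0]},
    {"xyz": [0,0,0],"rotation": [0,0,0]},
    {"xyz": [0,0,0],"rotation": [0,0,0]},
    {"xyz": [0,0,0],"rotation": [0,0,0]},
    {"xyz": [0,0,0],"rotation": [0,0,0]},
    {"xyz": [0,0,0],"rotation": [0,0,0]}
  ]
}}

```text
clock: 18.87
eef_pos: [527.5, -206.5, 33.0]
eef_rot: [0.999, -0.039, 0.0, 0.0]
wrist_force: [-1.4, 0.7, 6.0]
gripper_width: 60.7
grip_force: 30.0
```

Call:
{"fn": "jog_arm", "kwargs": {
  "series": [
    {"xyz": [0,0,-0.1],"rotation": [0,0,0]},
    {"xyz": [0,0,-0.2],"rotation": [0,0,0]},
    {"xyz": [0,0,-0.2],"rotation": [0,0,0]},
    {"xyz": [0,0,0],"rotation": [0,0,0]},
    {"xyz": [0,0,0],"rotation": [0,0,0]},
    {"xyz": [0,0,0],"rotation": [0,0,0]},
    {"xyz": [0,0,0],"rotation": [0,0,0]},
    {"xyz": [0,0,0],"rotation": [0,0,0]}
  ]
}}

```text
clock: 19.53
eef_pos: [526.8, -206.3, 52.0]
eef_rot: [0.999, -0.039, -0.0, -0.0]
wrist_force: [-1.1, -0.2, -4.6]
gripper_width: 60.8
grip_force: 30.0
```

Call:
{"fn": "jog_arm", "kwargs": {
  "series": [
    {"xyz": [0,0,0],"rotation": [0,0,0]}
  ]
}}

```text
clock: 19.62
eef_pos: [526.9, -206.3, 52.0]
eef_rot: [0.999, -0.039, -0.0, -0.0]
wrist_force: [0.2, 0.2, -4.2]
gripper_width: 60.7
grip_force: 30.0
```

Call:
{"fn": "jog_arm", "kwargs": {
  "series": [
    {"xyz": [0,0,0],"rotation": [0,0,0]}
  ]
}}

```text
clock: 19.7
eef_pos: [527.0, -206.3, 52.1]
eef_rot: [0.999, -0.039, -0.0, -0.0]
wrist_force: [-0.6, -0.1, -2.8]
gripper_width: 60.5
grip_force: 30.0
```

Call:
{"fn": "jog_arm", "kwargs": {
  "series": [
    {"xyz": [0,0,0],"rotation": [0,0,0]}
  ]
}}

```text
clock: 19.78
eef_pos: [527.1, -206.3, 52.2]
eef_rot: [0.999, -0.039, -0.0, -0.0]
wrist_force: [0.4, -0.6, -4.6]
gripper_width: 60.5
grip_force: 30.0
```

Call:
{"fn": "jog_arm", "kwargs": {
  "series": [
    {"xyz": [0,0,0],"rotation": [0,0,0]},
    {"xyz": [0,0,0],"rotation": [0,0,0]}
  ]
}}

```text
clock: 19.95
eef_pos: [527.1, -206.4, 52.3]
eef_rot: [0.999, -0.039, -0.0, -0.0]
wrist_force: [-0.5, -0.1, -4.5]
gripper_width: 60.6
grip_force: 30.0
```

Call:
{"fn": "jog_arm", "kwargs": {
  "series": [
    {"xyz": [0,0,0],"rotation": [0,0,0]}
  ]
}}

```text
clock: 20.03
eef_pos: [527.2, -206.4, 52.4]
eef_rot: [0.999, -0.039, 0.0, -0.0]
wrist_force: [0.0, 0.5, -4.5]
gripper_width: 60.4
grip_force: 30.0
```

Call:
{"fn": "jog_arm", "kwargs": {
  "series": [
    {"xyz": [0,0,0],"rotation": [0,0,0]}
  ]
}}

```text
clock: 20.12
eef_pos: [527.2, -206.4, 52.4]
eef_rot: [0.999, -0.039, 0.0, -0.0]
wrist_force: [0.7, -0.7, -3.6]
gripper_width: 60.6
grip_force: 30.0
```

Call:
{"fn": "jog_arm", "kwargs": {
  "series": [
    {"xyz": [0,0,0.2],"rotation": [0,0,0]},
    {"xyz": [0,0,0.2],"rotation": [0,0,0]},
    {"xyz": [0,0,0.09],"rotation": [0,0,0]},
    {"xyz": [0,0,0],"rotation": [0,0,0]},
    {"xyz": [0,0,0],"rotation": [0,0,0]}
  ]
}}

```text
clock: 20.53
eef_pos: [526.9, -206.3, 32.6]
eef_rot: [0.999, -0.039, -0.0, -0.0]
wrist_force: [-3.2, 0.9, 4.7]
gripper_width: 60.7
grip_force: 30.0
```

Call:
{"fn": "jog_arm", "kwargs": {
  "hand": 1,
  "series": [
    {"xyz": [0,0,0],"rotation": [0,0,0]},
    {"xyz": [0,0,0],"rotation": [0,0,0]},
    {"xyz": [0,0,0],"rotation": [0,0,0]},
    {"xyz": [0,0,0],"rotation": [0,0,0]},
    {"xyz": [0,0,0],"rotation": [0,0,0]},
    {"xyz": [0,0,0],"rotation": [0,0,0]}
  ]
}}

```text
clock: 21.03
eef_pos: [527.2, -206.4, 32.7]
eef_rot: [0.999, -0.039, 0.0, -0.0]
wrist_force: [0.1, -0.3, 0.1]
gripper_width: 85.6
grip_force: 0.0
```

Call:
{"fn": "jog_arm", "kwargs": {
  "series": [
    {"xyz": [0,0,-0.5],"rotation": [0,0,0]},
    {"xyz": [0,0,-0.7],"rotation": [0,0,0]},
    {"xyz": [0,0,-0.7],"rotation": [0,0,0]},
    {"xyz": [0,0,-0.1],"rotation": [0,0,0]},
    {"xyz": [0,0,0],"rotation": [0,0,0]},
    {"xyz": [0,0,0],"rotation": [0,0,0]}
  ]
}}

```text
clock: 21.53
eef_pos: [527.0, -206.4, 112.5]
eef_rot: [0.999, -0.039, 0.0, 0.0]
wrist_force: [-0.7, -0.2, -1.3]
gripper_width: 87.0
grip_force: 0.0
```

```bash
python3 - <<'E'
from h import *
import m
st(); to(527,-206,55,-4.4)
shot("scene","scene5"); shot("top","top5")
for n in("top","scene"):
    m.comps(n,n+"5",9,62,(470,585,-260,-155))
    m.comps(n,n+"5",47,63,(470,585,-260,-155))
E
```

```text
{'clock': 21.533, 'eef_pos': [527.001, -206.402, 112.504], 'eef_rot': [0.999, -0.039, 0.0, 0.0], 'wrist_force': [-0.694, -0.241, -1.277], 'gripper_width': 86.997, 'grip_force': 0.0, 'joints': [0.543, 0.293, -0.289, 1.817, 0.095, 1.045, -1.431]}
rot units [ 0.   -0.   -0.01] | shift units, final tool axes [-1.000e-03 -1.000e-02  1.438e+00]
scene px [257.3 217.9] n 534 rect [ 525.  -203.2] [61.  78.4] 87.3 mean [ 518.  -195.    32.4] z [12.7 37.2 55.9]
scene px [256.9 209.9] n 54 rect [ 524.7 -204. ] [12.7 34.2] 88.0 mean [ 524.6 -202.7   54.8] z [48.6 55.9 58.8]
```

Call:
{"fn": "jog_arm", "kwargs": {
  "hand": -0.1,
  "series": [
    {"xyz": [0,0,0],"rotation": [0,0,0]},
    {"xyz": [0,0,0],"rotation": [0,0,0]},
    {"xyz": [0,0,0.2],"rotation": [0,0,0]},
    {"xyz": [0,0,0.3],"rotation": [0,0,0]},
    {"xyz": [0,0,0.3],"rotation": [0,0,0]},
    {"xyz": [0,0,0.25],"rotation": [0,0,0]},
    {"xyz": [0,0,0],"rotation": [0,0,0]}
  ]
}}

```text
clock: 22.22
eef_pos: [525.3, -205.7, 67.5]
eef_rot: [0.999, -0.039, -0.002, -0.001]
wrist_force: [-0.1, -0.2, -0.2]
gripper_width: 48.1
grip_force: 0.0
```

Call:
{"fn": "jog_arm", "kwargs": {
  "hand": -1,
  "series": [
    {"xyz": [0,0,0],"rotation": [0,0,0]},
    {"xyz": [0,0,0],"rotation": [0,0,0]},
    {"xyz": [0,0,0],"rotation": [0,0,0]},
    {"xyz": [0,0,0],"rotation": [0,0,0]},
    {"xyz": [0,0,0],"rotation": [0,0,0]},
    {"xyz": [0,0,0],"rotation": [0,0,0]},
    {"xyz": [0,0,0],"rotation": [0,0,0]},
    {"xyz": [0,0,0],"rotation": [0,0,0]},
    {"xyz": [0,0,0],"rotation": [0,0,0]},
    {"xyz": [0,0,0],"rotation": [0,0,0]}
  ]
}}

```text
clock: 23.05
eef_pos: [527.4, -206.4, 71.1]
eef_rot: [0.999, -0.039, 0.0, 0.0]
wrist_force: [0.1, 0.3, 4.5]
gripper_width: 9.8
grip_force: 30.0
```

Call:
{"fn": "jog_arm", "kwargs": {
  "series": [
    {"xyz": [0,0,-0.2],"rotation": [0,0,0]},
    {"xyz": [0,0,-0.2],"rotation": [0,0,0]},
    {"xyz": [0,0,-0.3],"rotation": [0,0,0]},
    {"xyz": [0,0,-0.4],"rotation": [0,0,0]},
    {"xyz": [0,0,-0.5],"rotation": [0,0,0]},
    {"xyz": [0,0,0],"rotation": [0,0,0]},
    {"xyz": [0,-0.4,0],"rotation": [0,0,0]},
    {"xyz": [0,-0.5,0],"rotation": [0,0,0]},
    {"xyz": [0,-0.5,0],"rotation": [0,0,0]},
    {"xyz": [0,-0.5,0],"rotation": [0,0,0]},
    {"xyz": [0,-0.5,0],"rotation": [0,0,0]},
    {"xyz": [0,0,0],"rotation": [0,0,0]}
  ]
}}

```text
clock: 24.05
eef_pos: [535.1, -105.8, 135.5]
eef_rot: [0.999, -0.036, 0.0, -0.001]
wrist_force: [-0.3, 0.1, -0.1]
gripper_width: 9.6
grip_force: 30.0
```

```bash
python3 - <<'E'
from h import *
st()
p,d=shot("scene","scene6"); c=p[150:300,150:350]; cv2.imwrite("pics/s6c.png",cv2.resize(c[:,:,::-1],(800,600),interpolation=cv2.INTER_CUBIC))
import m; m.comps("scene","scene6",9,62,(470,585,-260,-155)); m.comps("scene","scene6",25,45,(470,585,-260,-155))
E
```

```text
{'clock': 24.05, 'eef_pos': [535.1, -105.839, 135.481], 'eef_rot': [0.999, -0.036, 0.0, -0.001], 'wrist_force': [-0.293, 0.137, -0.091], 'gripper_width': 9.603, 'grip_force': 30.0, 'joints': [0.429, 0.235, -0.356, 1.842, 0.09, 1.08, -1.603]}
scene px [245.8 206.4] n 8 rect [ 582.9 -233.2] [ 1.9 22.6] 0.0 mean [ 583.3 -231.5   12.4] z [ 9.8 12.3 16. ]
scene px [258.4 218.9] n 392 rect [ 525.6 -203.8] [62.8 80.4] 86.2 mean [ 517.8 -200.9   23.1] z [10.3 20.6 34.3]
scene px [256.3 215.4] n 173 rect [ 527.  -203.7] [35.4 52.7] 82.5 mean [ 526.1 -202.3   31.7] z [26.2 32.2 35.1]
```

View pics/s6c.png

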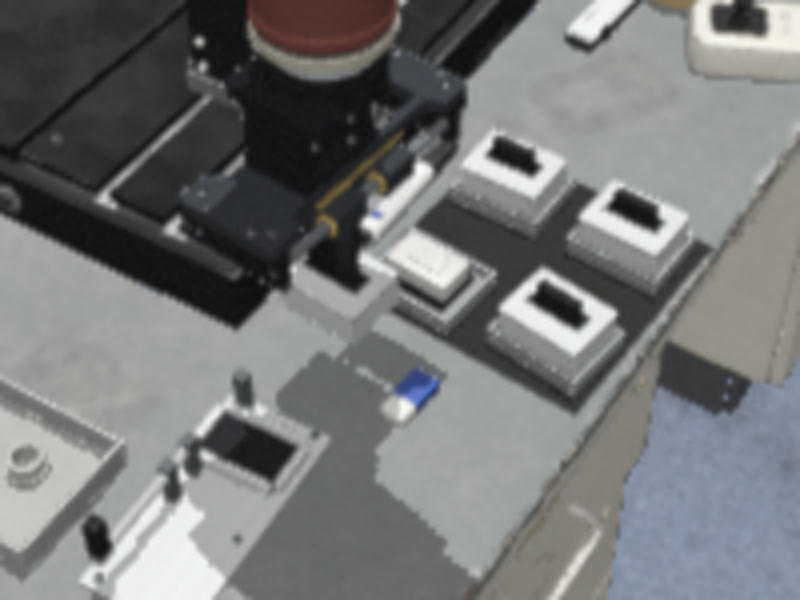

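The crop shows the open case with the white block at (435,262), the hood held at (345,300), the eraser at (410,395), and the pocket clear of the bolt. I'll set the hood down on the desk.

Call:
{"fn": "jog_arm", "kwargs": {
  "series": [
    {"xyz": [0,0,0.5],"rotation": [0,0,0]},
    {"xyz": [0,0,0.5],"rotation": [0,0,0]},
    {"xyz": [0,0,0.4],"rotation": [0,0,0]},
    {"xyz": [0,0,0.3],"rotation": [0,0,0]},
    {"xyz": [0,0,0.1],"rotation": [0,0,0]},
    {"xyz": [0,0,0],"rotation": [0,0,0]},
    {"xyz": [0,0,0],"rotation": [0,0,0]}
  ]
}}

```text
clock: 24.68
eef_pos: [534.9, -111.0, 63.4]
eef_rot: [0.999, -0.039, 0.0, 0.0]
wrist_force: [-0.6, 0.5, -0.0]
gripper_width: 10.0
grip_force: 30.0
```

Call:
{"fn": "jog_arm", "kwargs": {
  "series": [
    {"xyz": [0,0,0.06],"rotation": [0,0,0]},
    {"xyz": [0,0,0],"rotation": [0,0,0]},
    {"xyz": [0,0,0],"rotation": [0,0,0]}
  ]
}}

```text
clock: 24.93
eef_pos: [534.9, -110.7, 60.9]
eef_rot: [0.999, -0.039, 0.0, 0.0]
wrist_force: [-0.0, -0.0, 0.0]
gripper_width: 9.5
grip_force: 30.0
```

Call:
{"fn": "jog_arm", "kwargs": {
  "hand": 0.1,
  "series": [
    {"xyz": [0,0,0],"rotation": [0,0,0]},
    {"xyz": [0,0,0],"rotation": [0,0,0]},
    {"xyz": [0,0,0],"rotation": [0,0,0]},
    {"xyz": [0,0,0],"rotation": [0,0,0]},
    {"xyz": [0,0,-0.3],"rotation": [0,0,0]},
    {"xyz": [0,0,-0.6],"rotation": [0,0,0]},
    {"xyz": [0,0,-0.6],"rotation": [0,0,0]},
    {"xyz": [0,0.6,0],"rotation": [0,0,0]},
    {"xyz": [0,0.6,0],"rotation": [0,0,0]},
    {"xyz": [0,0.6,0],"rotation": [0,0,0]},
    {"xyz": [0,0.6,0],"rotation": [0,0,0]},
    {"xyz": [0,0,0],"rotation": [0,0,0]}
  ]
}}

```text
clock: 25.93
eef_pos: [526.1, -212.2, 121.3]
eef_rot: [0.999, -0.042, 0.0, 0.001]
wrist_force: [-1.3, -1.4, -0.4]
gripper_width: 47.9
grip_force: 0.0
```

Call:
{"fn": "jog_arm", "kwargs": {
  "series": [
    {"xyz": [0,0,0.4],"rotation": [0,0,0]},
    {"xyz": [0,0,0.4],"rotation": [0,0,0]},
    {"xyz": [0,0,0.4],"rotation": [0,0,0]},
    {"xyz": [0,0,0],"rotation": [0,0,0]},
    {"xyz": [0,0,0],"rotation": [0,0,0]},
    {"xyz": [0,0,0],"rotation": [0,0,0]}
  ]
}}

```text
clock: 26.43
eef_pos: [527.8, -206.3, 73.6]
eef_rot: [0.999, -0.039, 0.001, 0.0]
wrist_force: [0.0, -0.7, -0.3]
gripper_width: 47.9
grip_force: 0.0
```

```bash
python3 - <<'E'
from h import *
st(); to(527.5,-206.3,49,-4.4)
shot("scene","scene7")
import m; m.comps("scene","scene7",9,62,(490,585,-160,-60)); m.comps("scene","scene7",47,62,(490,585,-160,-60))
E
```

```text
{'clock': 26.433, 'eef_pos': [527.763, -206.307, 73.617], 'eef_rot': [0.999, -0.039, 0.001, 0.0], 'wrist_force': [0.033, -0.681, -0.279], 'gripper_width': 47.885, 'grip_force': 0.0, 'joints': [0.539, 0.339, -0.287, 1.848, 0.114, 0.969, -1.446]}
rot units [ 0.   -0.01 -0.  ] | shift units, final tool axes [-0.007  0.     0.615]
scene px [235.9 237.9] n 456 rect [ 533.  -108.2] [52.1 68.3] 85.8 mean [ 528.4 -103.    27.8] z [12.6 28.1 46. ]
scene px [233.  229.8] n 9 rect [ 541.1 -109.3] [ 6.7 15.5] 70.6 mean [ 541.6 -108.9   47.6] z [47.1 47.5 48.3]
```

Hood stands upright on the desk. Grip the block.

Call:
{"fn": "jog_arm", "kwargs": {
  "series": [
    {"xyz": [0,0,0.3],"rotation": [0,0,0]},
    {"xyz": [0,0,0.25],"rotation": [0,0,0]},
    {"xyz": [0,0,0.05],"rotation": [0,0,0]},
    {"xyz": [0,0,0],"rotation": [0,0,0]},
    {"xyz": [0,0,0],"rotation": [0,0,0]}
  ]
}}

```text
clock: 26.9
eef_pos: [526.9, -206.2, 48.0]
eef_rot: [0.999, -0.039, -0.0, -0.0]
wrist_force: [-0.5, -0.1, 0.0]
gripper_width: 47.7
grip_force: 0.0
```

Call:
{"fn": "jog_arm", "kwargs": {
  "hand": -1,
  "series": [
    {"xyz": [0,0,0],"rotation": [0,0,0]},
    {"xyz": [0,0,0],"rotation": [0,0,0]},
    {"xyz": [0,0,0],"rotation": [0,0,0]},
    {"xyz": [0,0,0],"rotation": [0,0,0]},
    {"xyz": [0,0,0],"rotation": [0,0,0]},
    {"xyz": [0,0,0],"rotation": [0,0,0]}
  ]
}}

```text
clock: 27.4
eef_pos: [527.3, -206.4, 48.6]
eef_rot: [0.999, -0.039, 0.0, 0.0]
wrist_force: [0.8, 0.0, 2.7]
gripper_width: 31.6
grip_force: 30.0
```

Call:
{"fn": "jog_arm", "kwargs": {
  "series": [
    {"xyz": [0,0,-0.1],"rotation": [0,0,0]},
    {"xyz": [0,0,-0.2],"rotation": [0,0,0]},
    {"xyz": [0,0,-0.4],"rotation": [0,0,0]},
    {"xyz": [0,0,-0.6],"rotation": [0,0,0]},
    {"xyz": [0,0,-0.7],"rotation": [0,0,0]},
    {"xyz": [0,0,-0.6],"rotation": [0,0,0]},
    {"xyz": [0,0,-0.1],"rotation": [0,0,0]},
    {"xyz": [0,0,0],"rotation": [0,0,0]},
    {"xyz": [0,0,0],"rotation": [0,0,0]},
    {"xyz": [0,0,0],"rotation": [0,0,0]}
  ]
}}

```text
clock: 28.23
eef_pos: [526.2, -206.1, 154.8]
eef_rot: [0.999, -0.039, -0.001, -0.0]
wrist_force: [-0.4, -0.1, -2.6]
gripper_width: 31.7
grip_force: 30.0
```

```bash
python3 - <<'E'
from h import *
st(); to(541.9,-11.5,160,4)
p,d=shot("scene","scene8"); c=p[150:300,150:350]; cv2.imwrite("pics/s8c.png",cv2.resize(c[:,:,::-1],(800,600),interpolation=cv2.INTER_CUBIC))
import m; m.comps("scene","scene8",9,62,(470,585,-260,-155))
E
```

```text
{'clock': 28.233, 'eef_pos': [526.159, -206.094, 154.795], 'eef_rot': [0.999, -0.039, -0.001, -0.0], 'wrist_force': [-0.392, -0.121, -2.554], 'gripper_width': 31.741, 'grip_force': 30.0, 'joints': [0.551, 0.25, -0.295, 1.776, 0.079, 1.13, -1.418]}
rot units [-0.01  0.02 -1.47] | shift units, final tool axes [ 0.732 -4.826 -0.13 ]
scene px [247.7 203.8] n 6 rect [ 583.8 -242.3] [ 1.8 16.3] 3.1 mean [ 583.8 -242.7   13.7] z [10.9 13.6 17.4]
scene px [256.9 219.1] n 456 rect [ 525.5 -203.9] [64.5 79.1] 88.5 mean [ 524.8 -203.4   15.7] z [10.1 16.1 20.3]
```

View pics/s8c.png

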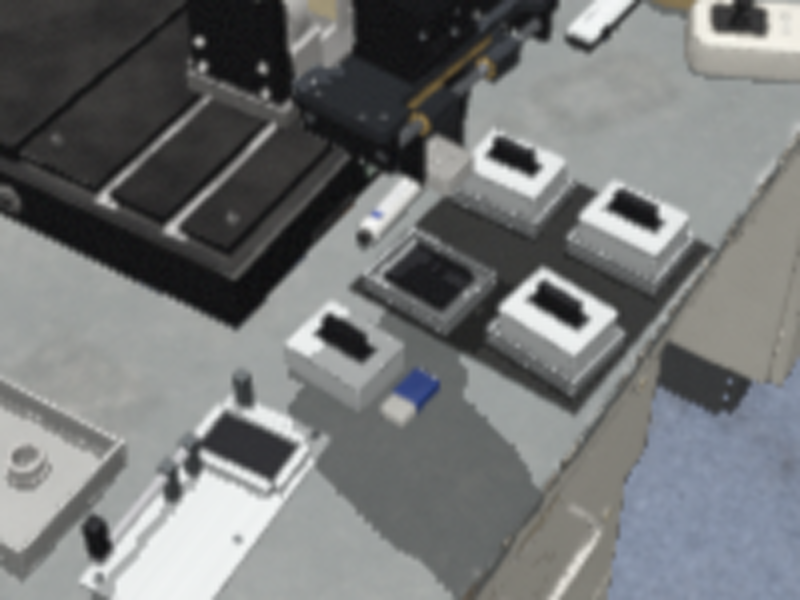

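The crop shows the block gripped at (445,165), the empty case at (425,280), the hood on the desk at (345,350), and a clear pocket at (250,443). I'll refine the pocket position from both views.

```bash
python3 - <<'E'
from h import *
shot("top","top8")
for n in("top","scene"):
    q=np.load(f"pics/{n}8.npz"); p=q["p"].astype(int); P=cloud(n,q["d"].astype(float)); X,Y,Z=P[...,0],P[...,1],P[...,2]
    g=p.sum(2)
    for thr in (200,330):
        m=((X>500)&(X<590)&(Y>-50)&(Y<15)&(g<thr)&(Z<25)).astype(np.uint8); k,l,s,c=cv2.connectedComponentsWithStats(m)
        i=1+s[1:,4].argmax(); v,u=np.nonzero(l==i); print(n,thr,s[i],c[i].round(1))
        for z in(10,16):
            W=np.array([ray(n,(a,b),z)[:2] for a,b in zip(u,v)]).astype(np.float32); r=cv2.minAreaRect(W); print(z,np.round(r[0],1),np.round(r[1],1),round(r[2],1),"mean",W.mean(0).round(1),W.min(0).round(1),W.max(0).round(1))
    # walls, z 13..20
    w=(X>490)&(X<595)&(Y>-52)&(Y<20)&(Z>12.5)&(Z<20)&(q["d"]>0)
    r=cv2.minAreaRect(P[w][:,:2].astype(np.float32)); print(n,"walls",w.sum(),np.round(r[0],1),np.round(r[1],1),r[2])
E
```

```text
top 200 [161 179  11  19 191] [165.7 187.7]
10 [545.1 -12.4] [50.4 27.5] 2.7 mean [545.9 -11.6] [519.8 -26.3] [570.4   2.5]
16 [544.5 -13.8] [50.1 27.3] 2.7 mean [545.3 -13. ] [519.3 -27.6] [569.6   1. ]
top 330 [160 178  13  21 249] [165.6 187.7]
10 [545.  -12.4] [56. 33.] 2.7 mean [545.8 -11.3] [516.9 -28.9] [573.2   5.2]
16 [544.4 -13.8] [55.7 32.8] 2.7 mean [545.2 -12.7] [516.5 -30.2] [572.4   3.7]
top walls 122 [543.4 -10.7] [72.1 49.5] 9.633332252502441
scene 200 [201 254  22  15 176] [211.6 261. ]
10 [545.6 -14.7] [53.5 28.2] 5.3 mean [545.5 -14.5] [518.8 -29.5] [572.6   1.1]
16 [542.4 -11.4] [53.1 28. ] 5.3 mean [542.4 -11.1] [515.9 -26. ] [569.2   4.3]
scene 330 [200 253  24  17 211] [211.5 261. ]
10 [545.7 -14.4] [57.4 31.1] 3.1 mean [545.6 -14.4] [516.9 -30.9] [574.7   2.6]
16 [542.5 -11.1] [57.  30.9] 3.1 mean [542.5 -11. ] [514.  -27.5] [571.3   5.8]
scene walls 151 [542.9 -11.5] [74.2 60.5] 2.6892895698547363
```

Call:
{"fn": "jog_arm", "kwargs": {
  "series": [
    {"xyz": [0,0,0],"rotation": [0,0,-0.75]},
    {"xyz": [0,0,0],"rotation": [0,0,-0.72]},
    {"xyz": [0.15,-0.6,0],"rotation": [0,0,0]},
    {"xyz": [0.15,-0.7,0],"rotation": [0,0,0]},
    {"xyz": [0.15,-0.7,0],"rotation": [0,0,0]},
    {"xyz": [0.15,-0.7,0],"rotation": [0,0,0]},
    {"xyz": [0.15,-0.7,0],"rotation": [0,0,0]},
    {"xyz": [0,-0.7,0],"rotation": [0,0,0]},
    {"xyz": [0,-0.7,0],"rotation": [0,0,0]},
    {"xyz": [0,0,0],"rotation": [0,0,0]},
    {"xyz": [0,0,0],"rotation": [0,0,0]},
    {"xyz": [0,0,0],"rotation": [0,0,0]}
  ]
}}

```text
clock: 29.33
eef_pos: [543.3, -13.2, 155.6]
eef_rot: [0.999, 0.035, -0.001, 0.0]
wrist_force: [-0.2, -0.6, -2.1]
gripper_width: 31.5
grip_force: 30.0
```

Call:
{"fn": "jog_arm", "kwargs": {
  "series": [
    {"xyz": [0,0,0.5],"rotation": [0,0,0]},
    {"xyz": [0,0,0.6],"rotation": [0,0,0]},
    {"xyz": [0,0,0.5],"rotation": [0,0,0]},
    {"xyz": [0,0,0.3],"rotation": [0,0,0]},
    {"xyz": [0,0,0],"rotation": [0,0,0]},
    {"xyz": [0,0,0],"rotation": [0,0,0]},
    {"xyz": [0,0,0],"rotation": [0,0,0]},
    {"xyz": [0,0,0],"rotation": [0,0,0]}
  ]
}}

```text
clock: 30.0
eef_pos: [544.6, -12.9, 81.7]
eef_rot: [0.999, 0.035, 0.001, 0.0]
wrist_force: [-0.3, -0.8, -2.1]
gripper_width: 31.6
grip_force: 30.0
```

```bash
python3 - <<'E'
from h import *
st(); to(543.3,-12.4,42,4)
p,d=shot("scene","scene9"); c=p[190:310,130:290]; cv2.imwrite("pics/s9c.png",cv2.resize(c[:,:,::-1],(800,600),interpolation=cv2.INTER_CUBIC))
E
```

```text
{'clock': 30.0, 'eef_pos': [544.635, -12.935, 81.696], 'eef_rot': [0.999, 0.035, 0.001, 0.0], 'wrist_force': [-0.333, -0.761, -2.086], 'gripper_width': 31.64, 'grip_force': 30.0, 'joints': [0.313, 0.305, -0.426, 1.889, 0.151, 0.977, -1.682]}
rot units [ 0.   -0.02 -0.  ] | shift units, final tool axes [-0.032 -0.016  0.992]
```

View pics/s9c.png

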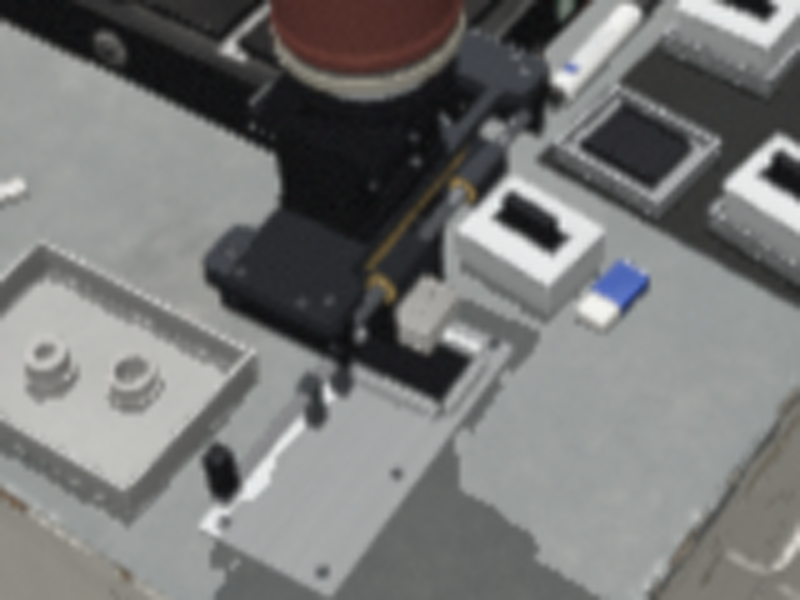

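The crop shows the block held over the pocket at (430,315), with the hood and eraser clear. I'll lower it.

Call:
{"fn": "jog_arm", "kwargs": {
  "series": [
    {"xyz": [-0.02,-0.01,0.25],"rotation": [0,0,0]},
    {"xyz": [0,0,0.25],"rotation": [0,0,0]},
    {"xyz": [0,0,0.2],"rotation": [0,0,0]},
    {"xyz": [0,0,0.15],"rotation": [0,0,0]},
    {"xyz": [0,0,0.08],"rotation": [0,0,0]},
    {"xyz": [0,0,0],"rotation": [0,0,0]},
    {"xyz": [0,0,0],"rotation": [0,0,0]},
    {"xyz": [0,0,0],"rotation": [0,0,0]}
  ]
}}

```text
clock: 30.72
eef_pos: [543.0, -12.3, 43.2]
eef_rot: [0.999, 0.035, 0.0, -0.0]
wrist_force: [0.1, 0.1, -1.6]
gripper_width: 31.7
grip_force: 30.0
```

Call:
{"fn": "jog_arm", "kwargs": {
  "series": [
    {"xyz": [0,0,0.04],"rotation": [0,0,0]},
    {"xyz": [0,0,0],"rotation": [0,0,0]},
    {"xyz": [0,0,0],"rotation": [0,0,0]}
  ]
}}

```text
clock: 30.97
eef_pos: [543.0, -12.4, 41.7]
eef_rot: [0.999, 0.035, 0.0, -0.0]
wrist_force: [0.9, 0.3, -1.2]
gripper_width: 31.6
grip_force: 30.0
```

Call:
{"fn": "jog_arm", "kwargs": {
  "hand": 0,
  "series": [
    {"xyz": [0,0,0.01],"rotation": [0,0,0]},
    {"xyz": [0,0,0],"rotation": [0,0,0]},
    {"xyz": [0,0,0],"rotation": [0,0,0]},
    {"xyz": [0,0,0],"rotation": [0,0,0]},
    {"xyz": [0,0,-0.2],"rotation": [0,0,0]},
    {"xyz": [0,0,-0.6],"rotation": [0,0,0]},
    {"xyz": [0,0,-0.8],"rotation": [0,0,0]},
    {"xyz": [0,0,-0.8],"rotation": [0,0,0]},
    {"xyz": [0,0,-0.8],"rotation": [0,0,0]},
    {"xyz": [0,0,-0.8],"rotation": [0,0,0]},
    {"xyz": [0,0,0],"rotation": [0,0,0]},
    {"xyz": [0,0,0],"rotation": [0,0,0]}
  ]
}}

```text
clock: 31.97
eef_pos: [543.9, -12.3, 203.6]
eef_rot: [0.999, 0.035, 0.002, 0.0]
wrist_force: [-0.4, -0.4, -1.8]
gripper_width: 43.4
grip_force: 0.0
```

```bash
python3 - <<'E'
from h import *
st(); to(557,112,70,4)
p,d=shot("scene","scene10"); c=p[190:310,130:290]; cv2.imwrite("pics/s10c.png",cv2.resize(c[:,:,::-1],(800,600),interpolation=cv2.INTER_CUBIC))
P=cloud("scene",d.astype(float)); w=(abs(P[...,0]-544)<20)&(abs(P[...,1]+12)<10)
print(np.percentile(P[...,2][w],[5,25,50,75,95]).round(1))
for y0 in(-20,-10,0):
  for x0 in (528,544,558):
    w=(abs(P[...,0]-x0)<6)&(abs(P[...,1]-y0)<4); print(x0,y0,np.median(P[...,2][w]).round(1))
E
```

```text
{'clock': 31.967, 'eef_pos': [543.889, -12.275, 203.606], 'eef_rot': [0.999, 0.035, 0.002, 0.0], 'wrist_force': [-0.432, -0.401, -1.815], 'gripper_width': 43.411, 'grip_force': 0.0, 'joints': [0.339, 0.175, -0.442, 1.768, 0.081, 1.212, -1.627]}
rot units [ 0.01 -0.04 -0.  ] | shift units, final tool axes [ 0.544 -3.076  3.34 ]
[ 23.1  26.   27.6 594.8 595.7]
528 -20 298.4
544 -20 595.1
558 -20 26.5
528 -10 27.5
544 -10 594.8
558 -10 26.6
528 0 26.6
544 0 26.3
558 0 26.0
```

View pics/s10c.png

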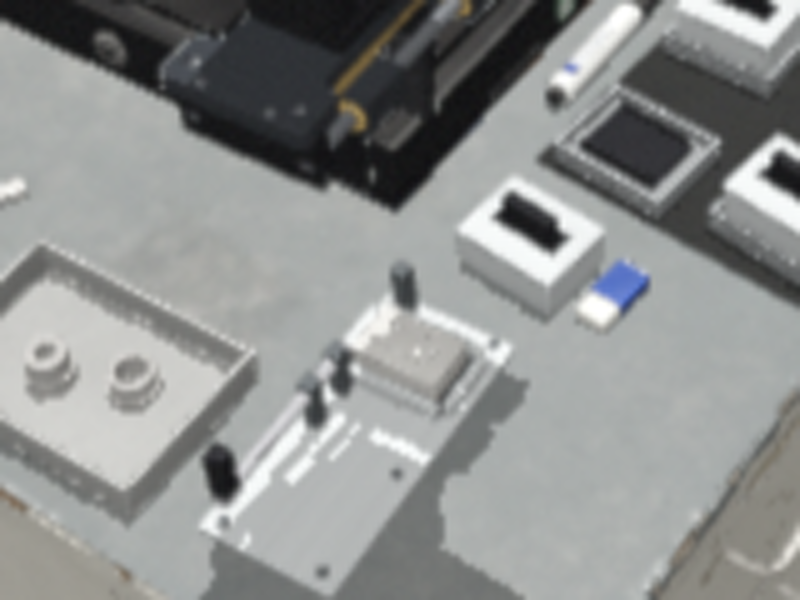

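The crop shows the block flat in the pocket at (415,350) and both bushings in the tray. Next I'll pinch the knob.

Call:
{"fn": "jog_arm", "kwargs": {
  "series": [
    {"xyz": [0.1,-0.6,0.3],"rotation": [0,0,0]},
    {"xyz": [0.1,-0.6,0.3],"rotation": [0,0,0]},
    {"xyz": [0.1,-0.6,0.3],"rotation": [0,0,0]},
    {"xyz": [0.1,-0.6,0.3],"rotation": [0,0,0]},
    {"xyz": [0.14,-0.68,0.3],"rotation": [0,0,0]},
    {"xyz": [0,0,0.2],"rotation": [0,0,0]},
    {"xyz": [0,0,0],"rotation": [0,0,0]},
    {"xyz": [0,0,0],"rotation": [0,0,0]},
    {"xyz": [0,0,0],"rotation": [0,0,0]}
  ]
}}

```text
clock: 32.77
eef_pos: [555.7, 110.7, 132.9]
eef_rot: [0.999, 0.034, -0.0, 0.0]
wrist_force: [0.2, -0.5, -0.2]
gripper_width: 43.2
grip_force: 0.0
```

```bash
python3 - <<'E'
from h import *
st(); to(557,112,71,4)
E
```

```text
{'clock': 32.767, 'eef_pos': [555.697, 110.703, 132.942], 'eef_rot': [0.999, 0.034, -0.0, 0.0], 'wrist_force': [0.243, -0.535, -0.227], 'gripper_width': 43.195, 'grip_force': 0.0, 'joints': [0.158, 0.3, -0.507, 1.787, 0.162, 1.098, -1.907]}
rot units [ 0.01  0.01 -0.01] | shift units, final tool axes [ 0.035 -0.03   1.549]
```

Call:
{"fn": "jog_arm", "kwargs": {
  "series": [
    {"xyz": [0.03,-0.03,0.5],"rotation": [0,0,0]},
    {"xyz": [0,0,0.5],"rotation": [0,0,0]},
    {"xyz": [0,0,0.5],"rotation": [0,0,0]},
    {"xyz": [0,0,0.05],"rotation": [0,0,0]},
    {"xyz": [0,0,0],"rotation": [0,0,0]}
  ]
}}

```text
clock: 33.18
eef_pos: [556.4, 112.1, 70.8]
eef_rot: [0.999, 0.034, -0.001, 0.0]
wrist_force: [0.2, -0.2, -0.0]
gripper_width: 43.2
grip_force: 0.0
```

Call:
{"fn": "jog_arm", "kwargs": {
  "hand": -1,
  "series": [
    {"xyz": [0,0,0],"rotation": [0,0,0]},
    {"xyz": [0,0,0],"rotation": [0,0,0]},
    {"xyz": [0,0,0],"rotation": [0,0,0]},
    {"xyz": [0,0,0],"rotation": [0,0,0]},
    {"xyz": [0,0,0],"rotation": [0,0,0]},
    {"xyz": [0,0,0],"rotation": [0,0,0]},
    {"xyz": [0,0,0],"rotation": [0,0,0]},
    {"xyz": [0,0,0],"rotation": [0,0,0]},
    {"xyz": [0,0,0],"rotation": [0,0,0]}
  ]
}}

```text
clock: 33.93
eef_pos: [557.3, 111.8, 71.6]
eef_rot: [0.999, 0.034, 0.0, 0.001]
wrist_force: [-0.2, -4.4, 3.4]
gripper_width: 11.9
grip_force: 30.1
```

Call:
{"fn": "jog_arm", "kwargs": {
  "series": [
    {"xyz": [0,0.1,0],"rotation": [0,0,0]},
    {"xyz": [0,0.15,0],"rotation": [0,0,0]},
    {"xyz": [0,0.15,0],"rotation": [0,0,0]},
    {"xyz": [0,0.15,0],"rotation": [0,0,0]},
    {"xyz": [0,0.15,0],"rotation": [0,0,0]},
    {"xyz": [0,0.15,0],"rotation": [0,0,0]},
    {"xyz": [0,0.15,0],"rotation": [0,0,0]},
    {"xyz": [0,0.1,0],"rotation": [0,0,0]},
    {"xyz": [0,0.1,0],"rotation": [0,0,0]},
    {"xyz": [0,0,0],"rotation": [0,0,0]},
    {"xyz": [0,0,0],"rotation": [0,0,0]}
  ]
}}

```text
clock: 34.85
eef_pos: [560.9, 63.9, 71.6]
eef_rot: [0.999, 0.034, 0.0, 0.0]
wrist_force: [-0.6, -1.2, 5.5]
gripper_width: 11.6
grip_force: 30.0
```

Call:
{"fn": "jog_arm", "kwargs": {
  "series": [
    {"xyz": [0,0.06,0],"rotation": [0,0,0]},
    {"xyz": [0,0,0],"rotation": [0,0,0]},
    {"xyz": [0,0,0],"rotation": [0,0,0]}
  ]
}}

```text
clock: 35.1
eef_pos: [561.0, 62.1, 71.5]
eef_rot: [0.999, 0.035, 0.001, 0.0]
wrist_force: [0.3, -0.8, 5.8]
gripper_width: 11.5
grip_force: 30.0
```

Call:
{"fn": "jog_arm", "kwargs": {
  "series": [
    {"xyz": [0,0.06,0],"rotation": [0,0,0]},
    {"xyz": [0,0,0],"rotation": [0,0,0]},
    {"xyz": [0,0,0],"rotation": [0,0,0]}
  ]
}}

```text
clock: 35.35
eef_pos: [561.0, 61.7, 71.6]
eef_rot: [0.999, 0.035, 0.001, -0.001]
wrist_force: [0.6, 4.3, 5.8]
gripper_width: 11.7
grip_force: 30.1
```

Call:
{"fn": "jog_arm", "kwargs": {
  "hand": -0.1,
  "series": [
    {"xyz": [0,-0.03,0],"rotation": [0,0,0]},
    {"xyz": [0,0,0],"rotation": [0,0,0]},
    {"xyz": [0,0,0],"rotation": [0,0,0]},
    {"xyz": [0,0,0],"rotation": [0,0,0]},
    {"xyz": [0,0,0],"rotation": [0,0,0]},
    {"xyz": [0,0,-0.3],"rotation": [0,0,0]},
    {"xyz": [0,0,-0.6],"rotation": [0,0,0]},
    {"xyz": [0,0,-0.6],"rotation": [0,0,0]},
    {"xyz": [0,0,-0.4],"rotation": [0,0,0]},
    {"xyz": [-0.1,0.6,0],"rotation": [0,0,0.74]},
    {"xyz": [-0.1,0.6,0],"rotation": [0,0,0.73]},
    {"xyz": [-0.1,0.6,0],"rotation": [0,0,0]}
  ]
}}

```text
clock: 36.35
eef_pos: [548.6, -10.7, 148.6]
eef_rot: [0.999, -0.041, 0.001, 0.0]
wrist_force: [0.2, -0.3, -0.9]
gripper_width: 39.3
grip_force: 0.0
```

Call:
{"fn": "jog_arm", "kwargs": {
  "series": [
    {"xyz": [0,0.7,0],"rotation": [0,0,0]},
    {"xyz": [0,0.7,0],"rotation": [0,0,0]},
    {"xyz": [0,0.7,0],"rotation": [0,0,0]},
    {"xyz": [0,0.4,0],"rotation": [0,0,0]},
    {"xyz": [0,0,0],"rotation": [0,0,0]},
    {"xyz": [0,0,0],"rotation": [0,0,0]},
    {"xyz": [0,0,0],"rotation": [0,0,0]}
  ]
}}

```text
clock: 36.93
eef_pos: [540.7, -108.8, 147.7]
eef_rot: [0.999, -0.038, 0.0, -0.0]
wrist_force: [0.3, -0.2, 0.4]
gripper_width: 39.1
grip_force: 0.0
```

```bash
python3 - <<'E'
from h import *
st(); to(534.9,-110.8,100,-4.4)
p,d=shot("scene","scene11"); c=p[190:310,130:290]; cv2.imwrite("pics/s11c.png",cv2.resize(c[:,:,::-1],(800,600),interpolation=cv2.INTER_CUBIC))
E
```

```text
{'clock': 36.933, 'eef_pos': [540.741, -108.753, 147.739], 'eef_rot': [0.999, -0.038, 0.0, -0.0], 'wrist_force': [0.346, -0.211, 0.381], 'gripper_width': 39.117, 'grip_force': 0.0, 'joints': [0.448, 0.236, -0.375, 1.814, 0.095, 1.108, -1.607]}
rot units [-0.01 -0.    0.  ] | shift units, final tool axes [-0.142  0.062  1.193]
```

View pics/s11c.png

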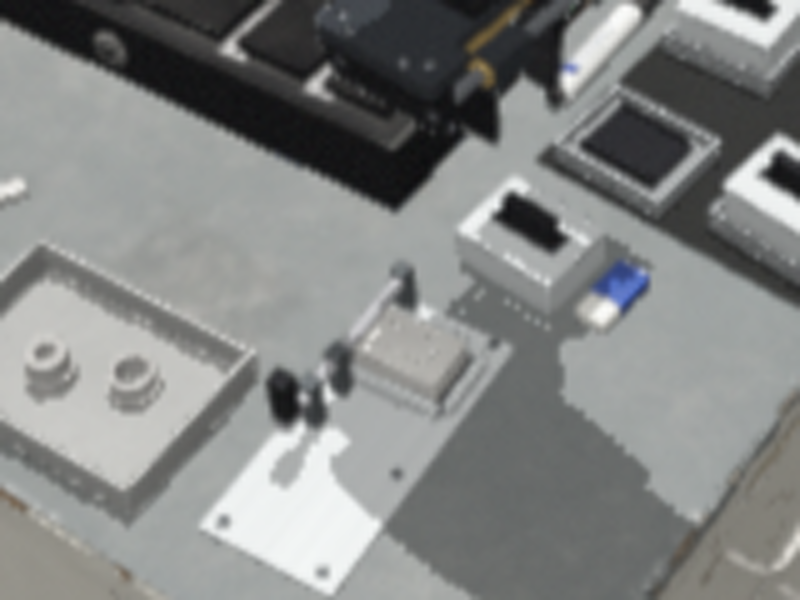

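The crop shows the rod in the keeper at (400,285), the knob up against the guides at (285,395), and the hood at (530,245). Next is the hood.

Call:
{"fn": "jog_arm", "kwargs": {
  "series": [
    {"xyz": [-0.14,0.06,0.4],"rotation": [0,0,0]},
    {"xyz": [0,0,0.5],"rotation": [0,0,0]},
    {"xyz": [0,0,0.3],"rotation": [0,0,0]},
    {"xyz": [0,0,0],"rotation": [0,0,0]},
    {"xyz": [0,0,0],"rotation": [0,0,0]},
    {"xyz": [0,0,0],"rotation": [0,0,0]}
  ]
}}

```text
clock: 37.48
eef_pos: [535.5, -111.2, 100.0]
eef_rot: [0.999, -0.038, 0.0, -0.0]
wrist_force: [-1.0, -0.5, -0.1]
gripper_width: 39.4
grip_force: 0.0
```

```bash
python3 - <<'E'
from h import *
st(); to(534.9,-110.8,61,-4.4)
E
```

```text
{'clock': 37.483, 'eef_pos': [535.454, -111.156, 100.018], 'eef_rot': [0.999, -0.038, 0.0, -0.0], 'wrist_force': [-0.967, -0.532, -0.146], 'gripper_width': 39.355, 'grip_force': 0.0, 'joints': [0.445, 0.279, -0.368, 1.871, 0.117, 1.012, -1.619]}
rot units [-0.   -0.01  0.  ] | shift units, final tool axes [-0.014 -0.008  0.975]
```

Call:
{"fn": "jog_arm", "kwargs": {
  "series": [
    {"xyz": [-0.01,-0.01,0.3],"rotation": [0,0,0]},
    {"xyz": [0,0,0.4],"rotation": [0,0,0]},
    {"xyz": [0,0,0.27],"rotation": [0,0,0]},
    {"xyz": [0,0,0],"rotation": [0,0,0]},
    {"xyz": [0,0,0],"rotation": [0,0,0]}
  ]
}}

```text
clock: 37.9
eef_pos: [534.0, -111.1, 59.8]
eef_rot: [0.999, -0.039, -0.001, -0.0]
wrist_force: [0.9, 0.5, 1.4]
gripper_width: 39.2
grip_force: 0.0
```

Call:
{"fn": "jog_arm", "kwargs": {
  "hand": -1,
  "series": [
    {"xyz": [0,0,0],"rotation": [0,0,0]},
    {"xyz": [0,0,0],"rotation": [0,0,0]},
    {"xyz": [0,0,0],"rotation": [0,0,0]},
    {"xyz": [0,0,0],"rotation": [0,0,0]},
    {"xyz": [0,0,0],"rotation": [0,0,0]},
    {"xyz": [0,0,0],"rotation": [0,0,0]},
    {"xyz": [0,0,0],"rotation": [0,0,0]},
    {"xyz": [0,0,0],"rotation": [0,0,0]},
    {"xyz": [0,0,0],"rotation": [0,0,0]}
  ]
}}

```text
clock: 38.65
eef_pos: [534.5, -111.2, 60.5]
eef_rot: [0.999, -0.039, 0.0, -0.0]
wrist_force: [0.6, 0.2, 2.8]
gripper_width: 9.6
grip_force: 30.0
```

Call:
{"fn": "jog_arm", "kwargs": {
  "series": [
    {"xyz": [0,0,-0.3],"rotation": [0,0,0]},
    {"xyz": [0,0,-0.5],"rotation": [0,0,0]},
    {"xyz": [0,0,-0.5],"rotation": [0,0,0]},
    {"xyz": [0,0,-0.4],"rotation": [0,0,0]},
    {"xyz": [0,0.5,0],"rotation": [0,0,0]},
    {"xyz": [0,0.6,0],"rotation": [0,0,0]},
    {"xyz": [0,0.7,0],"rotation": [0,0,0]},
    {"xyz": [0,0.6,0],"rotation": [0,0,0]},
    {"xyz": [0,0,0],"rotation": [0,0,0]},
    {"xyz": [0,0,0],"rotation": [0,0,0]},
    {"xyz": [0,0,0],"rotation": [0,0,0]}
  ]
}}

```text
clock: 39.57
eef_pos: [527.1, -206.4, 128.8]
eef_rot: [0.999, -0.039, 0.0, -0.0]
wrist_force: [0.8, 0.3, -0.4]
gripper_width: 9.8
grip_force: 30.0
```

```bash
python3 - <<'E'
from h import *
st(); to(527.2,-206.4,71,-4.4)
import m; shot("scene","scene12"); m.comps("scene","scene12",6,21,(480,575,-250,-165)); m.comps("scene","scene12",55,130,(440,590,-260,-155))
E
```

```text
{'clock': 39.567, 'eef_pos': [527.115, -206.362, 128.803], 'eef_rot': [0.999, -0.039, 0.0, -0.0], 'wrist_force': [0.841, 0.347, -0.439], 'gripper_width': 9.797, 'grip_force': 29.999, 'joints': [0.565, 0.278, -0.314, 1.801, 0.096, 1.078, -1.431]}
rot units [-0.01 -0.   -0.  ] | shift units, final tool axes [2.000e-03 1.000e-03 1.445e+00]
scene px [257.  220.7] n 425 rect [ 524.1 -203.1] [64.3 81.2] 88.9 mean [ 521.6 -199.1   14.7] z [ 7.7 15.5 19.7]
scene px [258.2 203. ] n 447 rect [ 524.  -204.8] [53.2 65.2] 84.8 mean [ 515.5 -194.8   94. ] z [ 71.4  95.1 121.3]
```

Call:
{"fn": "jog_arm", "kwargs": {
  "series": [
    {"xyz": [0,0,0.3],"rotation": [0,0,0]},
    {"xyz": [0,0,0.3],"rotation": [0,0,0]},
    {"xyz": [0,0,0.3],"rotation": [0,0,0]},
    {"xyz": [0,0,0.2],"rotation": [0,0,0]},
    {"xyz": [0,0,0.1],"rotation": [0,0,0]},
    {"xyz": [0,0,0],"rotation": [0,0,0]},
    {"xyz": [0,0,0],"rotation": [0,0,0]}
  ]
}}

```text
clock: 40.2
eef_pos: [527.0, -206.9, 80.1]
eef_rot: [0.999, -0.039, -0.0, -0.0]
wrist_force: [-0.1, -0.5, -0.1]
gripper_width: 9.8
grip_force: 30.0
```

Call:
{"fn": "jog_arm", "kwargs": {
  "series": [
    {"xyz": [0,0,0.1],"rotation": [0,0,0]},
    {"xyz": [0,0,0.1],"rotation": [0,0,0]},
    {"xyz": [0,0,0],"rotation": [0,0,0]},
    {"xyz": [0,0,0],"rotation": [0,0,0]}
  ]
}}

```text
clock: 40.53
eef_pos: [526.9, -206.9, 72.2]
eef_rot: [0.999, -0.039, -0.0, -0.0]
wrist_force: [0.1, -0.4, -0.5]
gripper_width: 9.9
grip_force: 30.0
```

No contact so far, so the hood is inside the rim. Release and withdraw.

Call:
{"fn": "jog_arm", "kwargs": {
  "hand": -0.1,
  "series": [
    {"xyz": [0,0,0.02],"rotation": [0,0,0]},
    {"xyz": [0,0,0],"rotation": [0,0,0]},
    {"xyz": [0,0,0],"rotation": [0,0,0]},
    {"xyz": [0,0,0],"rotation": [0,0,0]},
    {"xyz": [0,0,0],"rotation": [0,0,0]},
    {"xyz": [0,0,0],"rotation": [0,0,0]},
    {"xyz": [0,0,-0.3],"rotation": [0,0,0]},
    {"xyz": [0,0,-0.7],"rotation": [0,0,0]},
    {"xyz": [0,0,-0.8],"rotation": [0,0,0]},
    {"xyz": [0,0,-0.8],"rotation": [0,0,0]},
    {"xyz": [0,0,-0.8],"rotation": [0,0,0]},
    {"xyz": [0,0,-0.8],"rotation": [0,0,0]}
  ]
}}

```text
clock: 41.53
eef_pos: [526.8, -206.7, 242.3]
eef_rot: [0.999, -0.038, 0.0, 0.0]
wrist_force: [1.4, -0.5, -0.2]
gripper_width: 39.0
grip_force: 0.0
```

Call:
{"fn": "jog_arm", "kwargs": {
  "series": [
    {"xyz": [-0.5,0,0],"rotation": [0,0,0]},
    {"xyz": [-0.5,0.5,0],"rotation": [0,0,0]},
    {"xyz": [-0.5,0.8,0],"rotation": [0,0,0]},
    {"xyz": [0,0.8,0],"rotation": [0,0,0]},
    {"xyz": [0,0.8,0],"rotation": [0,0,0]},
    {"xyz": [0,0.8,0],"rotation": [0,0,0]},
    {"xyz": [0,0.8,0],"rotation": [0,0,0]},
    {"xyz": [0,0.8,0],"rotation": [0,0,0]},
    {"xyz": [0,0.8,0],"rotation": [0,0,0]},
    {"xyz": [0,0,0],"rotation": [0,0,0]},
    {"xyz": [0,0,0],"rotation": [0,0,0]},
    {"xyz": [0,0,0],"rotation": [0,0,0]}
  ]
}}

```text
clock: 42.53
eef_pos: [448.7, -444.9, 240.0]
eef_rot: [0.999, -0.038, 0.0, -0.0]
wrist_force: [0.5, 1.4, 0.2]
gripper_width: 38.7
grip_force: 0.0
```

```bash
python3 - <<'E'
from h import *
import m; st()
for n in("top","scene"):
    p,d=shot(n,n+"13"); m.comps(n,n+"13",8,62,(370,590,-370,-165)); print("hood"); m.comps(n,n+"13",34,62,(370,585,-370,-165)); print("tray"); m.comps(n,n+"13",9,40,(615,745,46,128)); print("knob"); m.comps(n,n+"13",50,72,(530,590,30,150)); print("desk"); m.comps(n,n+"13",7,30,(330,600,-160,130))
    cv2.imwrite(f"pics/{n}13b.png",cv2.resize(p[:,:,::-1],(800,600),interpolation=cv2.INTER_CUBIC))
E
```

```text
{'clock': 42.533, 'eef_pos': [448.684, -444.947, 240.028], 'eef_rot': [0.999, -0.038, 0.0, -0.0], 'wrist_force': [0.452, 1.359, 0.227], 'gripper_width': 38.682, 'grip_force': 0.0, 'joints': [0.828, 0.307, -0.146, 1.515, 0.045, 1.322, -0.971]}
top px [261.  175.2] n 108 rect [ 587.4 -279.7] [  5.7 128.6] 0.9 mean [ 587.2 -273.9   14.4] z [10.2 14.4 18.6]
top px [235.8 196.2] n 626 rect [ 526.5 -205.8] [60.9 77.9] 85.8 mean [ 525.1 -206.4   35.1] z [15.3 39.  56.8]
top px [278.2 198.2] n 634 rect [ 525.  -322.2] [78.1 60.8] 0.4 mean [ 522.9 -321.1   34.7] z [13.8 39.  56.5]
top px [235.8 235. ] n 644 rect [ 421.2 -209.1] [61.2 77.9] 82.2 mean [ 421.4 -209.3   34.8] z [12.1 39.  57.3]
top px [277.  236.4] n 646 rect [ 419.9 -321.3] [61.1 77.9] 86.7 mean [ 420.3 -319.6   35. ] z [13.3 39.1 56.8]
hood
top px [235.8 195.6] n 458 rect [ 526.5 -206.5] [49.9 65.8] 85.6 mean [ 526.2 -206.5   41.6] z [36.9 39.9 57.5]
top px [278.9 197.4] n 454 rect [ 525.6 -322.9] [65.2 49.2] 1.0 mean [ 524.5 -322.3   41.6] z [37.2 39.9 57.4]
top px [235.6 235.1] n 468 rect [ 421.3 -208.9] [49.9 65.8] 82.7 mean
[... 2833 characters left out ...]
.9 12.3] 3.2 mean [558.7  64.2  61.8] z [52.1 64.4 67.9]
desk
scene px [252.1 248.5] n 106 rect [ 478.3 -108.9] [45.6 20.6] 86.2 mean [ 478.1 -108.    11.1] z [ 8.4 11.1 13.9]
scene px [212.3 262.1] n 457 rect [536.7  -9.9] [72.2 68.6] 89.6 mean [536.8  -7.4  19.2] z [ 8.1 19.4 27.9]
scene px [193.  272.4] n 27 rect [560.   39.9] [19.3 10.4] 77.2 mean [559.3  44.3  17.1] z [ 7.6 17.2 27.9]
scene px [208.9 283. ] n 7 rect [510.2  41.8] [ 4.9 10.5] 39.8 mean [509.7  42.9   8.2] z [7.2 7.5 9.9]
scene px [202.2 289.7] n 9 rect [511.3  66.6] [7.5 8.4] 38.9 mean [511.7  67.2   7.8] z [7.3 7.7 8.4]
scene px [174.5 293.8] n 6 rect [560.3 113.6] [8.1 4.7] 14.8 mean [561.3 114.2   8.2] z [7.5 8.2 8.9]
```

View pics/scene13b.png

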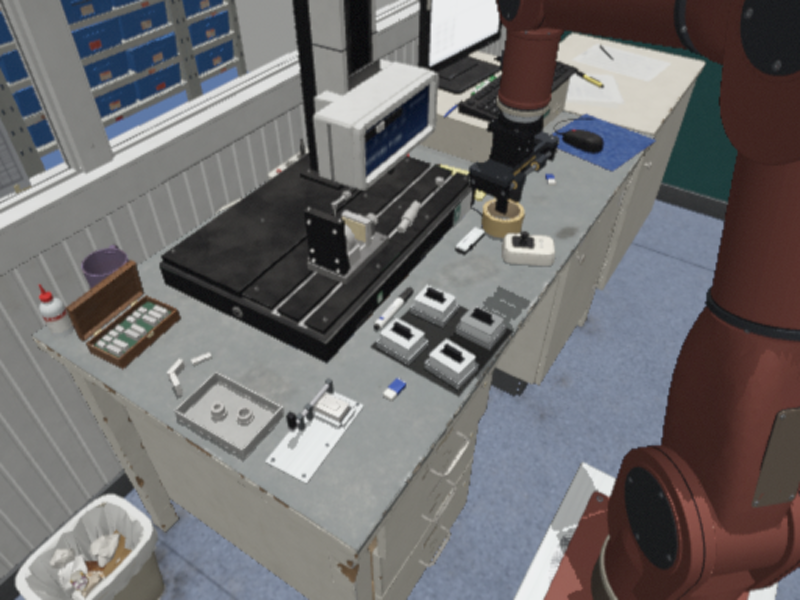

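View pics/top13b.png

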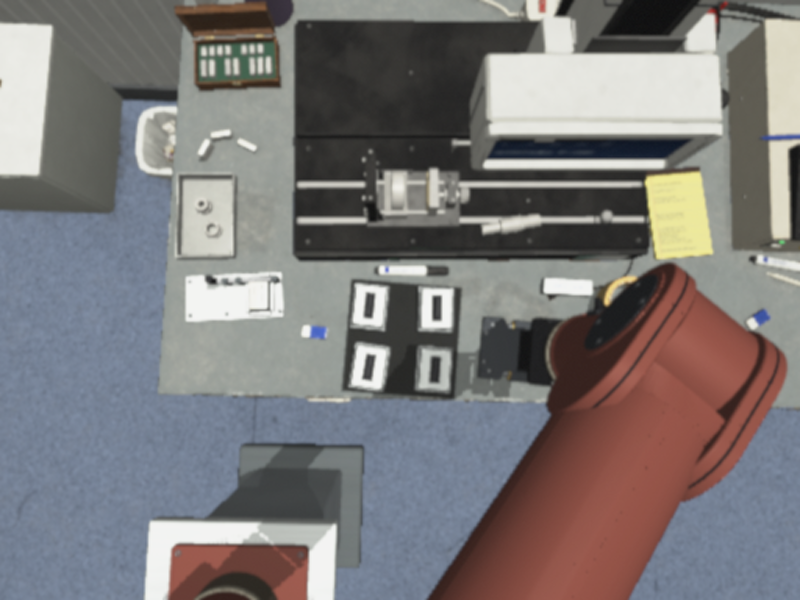

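Both views show every hood seated at about 40 mm height, both bushings in the tray, the bolt home with its knob near (292,420) in the scene view, and the bystanders unmoved. Handing in.

```bash
python3 -c "
from plant import manip
print(manip.close_job())"
```

```text
the job is handed in; nothing more can be done
None
```

I handed the job in at about 43 s of the 210 s. The heavy case held the block, which now lies flat in the nest with the bolt home; both bushings found are in the tray, all four cases are hooded on the mat, and the eraser, stylus case and joystick were left alone. No verdict came back.

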